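# Load the imager's filter rack by thickness and set the iris

## Robot

A 6-joint arm with a two-finger parallel gripper is mounted at the origin on the work surface. World frame = base frame: x ahead of the robot, y to its left, z up, the work surface at z = 0. Lengths are in m, angles in degrees, forces in N, time in s.
With the tool pointing down it reaches from about 0.4 to 0.825 m from the base axis. Payload 7 kg.
Tool frame: the origin (TCP) lies between the finger pads; the fingertips stand 19 mm ahead of it and the grasp point (between the pads) is the TCP; z points along the fingers, y is the line along which they close (so a half turn about z gives the same grasp; the last joint's range is limited). The gripper opens to 88 mm and grips with 3 to 60 N. Pads are 19 mm wide; open, the fingers measure 130 mm over their backs; the gripper's body (78 mm by 193 mm) begins 47 mm behind the grasp point.
Start: joints at [-54.368, 20.546, 0.682, 0, -70.136, -16.507], TCP at [0.221, -0.638, 0.246] pointing down, gripper open.
Joint ranges: [-176.03, 176.03], [-82.01, 121.73], [-58.28, 71.71], [-173.87, 95.51], [-174.79, -0.11], [-173.66, 173.66]. Speed limits (degrees/s): [136.94, 136.94, 172.46, 180, 180, 180].

## Interface

Orientations are given as [roll, pitch, yaw] about the fixed x, y, z axes, in that order (R = Rz(yaw) Ry(pitch) Rx(roll)).
In Python, from plant import get_obs, snapshot, close_job, spot_in, spot_point gives the robot as it stands.
- The arm moves only by the tool play_rows, never from a script. Its argument "plan" is a list of rows, each a list of 6 numbers: the shift along the tool's x, y, z in cm, then the turn, a rotation vector about the tool's x, y, z in degrees. A call has 1 to 20 rows; each row shifts and turns the commanded pose from where the row before left it, along the tool's axes as they then stand; what a row does not reach is not made up. A row lasts 1/12 s, in which the tool goes at most 41.7 mm and 7.16 degrees, less where a joint would pass 70% of its speed; a pose out of reach is approached as far as the arm can. A call is refused whole if a number of a shift passes 4.17 or a number of a turn 7.16, either way. A call with a gripper value outside its range is refused whole. "grip" is the finger opening in cm, from 0 to 8.76, set as the call begins (left out, the last holds). The fingers move at their own pace and stop on an object; the grip force is fixed at half the most. Time passes only in rows, so rows that do not move let the fingers close. It gives the time, the measured TCP pose, the force, the opening and the grip force at its end, in the units of the state.
- get_obs(): the state, without advancing time (a new reading comes with each control period).
- snapshot(name): name is "scene" or "top" or "wrist"; returns a dict with "frame" (384x512x3 uint8, red, green, blue), "fx", "fy", "cx", "cy" (pixels), "position" and "attitude" of the camera in the world. Camera axes: x right, y down, z forward; pixel columns grow to the right and rows downward; lengths in m; the calibration is good to about 2 mm. The wrist camera is an equidistant fisheye: a pixel r from the principal point sees the ray r / f radians off the axis. A picture is of the moment at which its call begins. There is no depth.
- close_job(): hands the job in; it is judged then, once.
Trained networks look in the newest picture that a camera, given by its name, has taken for a name from the list of things; names that differ only in an ending like _2 or _b are one class to them, and where a whole thing is asked for, a point or a joint stands for the part that bears it (a point fixed in the world has none). Each returns a list of dicts, best first, with "score" (0 to 1); they miss things now and then, are a little off and sometimes report something else, mostly with a low value. They report only what shows in the picture. A call takes as long as a camera call.
- spot_in(camera, thing): "position" ([x, y, z] in m, in world coordinates, good to about 4 mm: the middle of the surface that is visible of it).
- spot_point(camera, thing): "position" ([x, y, z] in m, in world coordinates, good to about 4 mm: a listed point, or the origin of a listed thing).
The state is a dict: "clock": time; "joint_pos": joint angles; "qvel": joint speeds; "tau": joint torques, N m; "tool_pos": TCP position; "orientation": TCP orientation; "force": force on the tool from outside, world axes, zero at the start; "moment": the same for the moment, N m; "opening": finger opening in m; "gripper_force": force on a finger pad.
Only numpy, scipy, OpenCV 4.12 (cv2) and the standard library are available. Lean on these libraries where they do the work, as an engineer would, in place of code of your own. Each camera call takes 0.05 s, during which the arm holds its last target. There are 200 camera calls.

## Task

Get the bench imager ready: first turn the camera's iris ring fully shut (white mark at the red dot); then, with it shut, move every white blank from the rack into the blue tray and drop each filter cassette on the table into the rack slot made for its thickness, so that it stops upright on that slot's ledges. When the rack is loaded, turn the iris ring to the green dot and let go. Turn only the iris ring, without touching the fixed rings above and below it, and knock over none of the glassware.

Things in the scene. Friction and masses are not known exactly. Their poses are not given: they have to be found in the camera images.
- iris_c (a point): centre of the grey ribbed iris ring (on its axis, half-way up, 66 mm above the table). Ring 58 mm across, 12 mm high, 5 mm proud all round of the fixed rings above and below: pinch it across its diameter from above, at any yaw, fingers either side of the front ring. Belongs to a camera fixed on the table, lens straight up, 86 mm high; its black foot is 64 x 64 x 22 mm, barrel 40 mm across
- iris (a joint): angle of the iris ring in rad, growing counter-clockwise seen from above; 0 = fully shut (end stop), 1.7 = other end stop. A white mark on the ring stands beside the red dot of the front ring at 0 and beside the green dot at 1.30. It turns with light friction (0.06 N m), without a spring, and stays where it is left
- lens_front: the fixed black ring above the iris ring, 48 mm across, 12 mm high (74 to 86 mm above the table, the top of the camera), with the red and the green dot on top; origin at the centre of its underside
- lens_rear: the fixed aluminium ring below the iris ring, 48 mm across, 18 mm high (40 to 58 mm above the table); origin at the centre of its underside
- tray: blue open tray fixed to the table, 140 (x) x 150 (y) mm outside, 30 mm high, walls and floor 4 mm; origin at the centre of its underside, z up. For the white blanks. Tray and camera may change sides from start to start
- slot12 (a point): centre of the mouth of the 12 mm slot, level with the rack's top. x along the slot (66 mm long inside), y across, z up. Sloping lead-ins make the mouth 22 mm wide; 5 to 14 mm down it is 14 mm wide; then ledges narrow it to 7 mm: a 12 mm part stops on them with its centre 3 mm above this point and its upper 20 mm proud; thicker stays on top, thinner sinks too deep
- slot18 (a point): centre of the mouth of the 18 mm slot, level with the rack's top. x along the slot (66 mm long inside), y across, z up. Sloping lead-ins make the mouth 28 mm wide; 5 to 14 mm down it is 20 mm wide; then ledges narrow it to 13 mm: a 18 mm part stops on them with its centre 3 mm above this point and its upper 20 mm proud; thicker stays on top, thinner sinks too deep
- slot24 (a point): centre of the mouth of the 24 mm slot, level with the rack's top. x along the slot (66 mm long inside), y across, z up. Sloping lead-ins make the mouth 34 mm wide; 5 to 14 mm down it is 26 mm wide; then ledges narrow it to 19 mm: a 24 mm part stops on them with its centre 3 mm above this point and its upper 20 mm proud; thicker stays on top, thinner sinks too deep
- slot30 (a point): centre of the mouth of the 30 mm slot, level with the rack's top. x along the slot (66 mm long inside), y across, z up. Sloping lead-ins make the mouth 40 mm wide; 5 to 14 mm down it is 32 mm wide; then ledges narrow it to 25 mm: a 30 mm part stops on them with its centre 3 mm above this point and its upper 20 mm proud; thicker stays on top, thinner sinks too deep
- rack: grey aluminium rack fixed to the table, 80 (x) x 228 (y) x 28 mm high, place and yaw vary; origin at the centre of its underside. Four slots side by side along its y, for 12, 18, 24 and 30 mm parts, at y = -93, -40, 19 and 84 mm from its centre
- cas12_c (a point): centre of the filter cassette with yellow windows and yellow top: a black block 12 mm thick (its y), 56 mm long (its x), 34 mm high (its z) with a weighted dark foot at its lower 10 mm, 50 g nominal; starts standing on the table in front of the rack. May be absent
- cas18_c (a point): centre of the filter cassette with green windows and green top: a black block 18 mm thick (its y), 56 mm long (its x), 34 mm high (its z) with a weighted dark foot at its lower 10 mm, 75 g nominal; starts standing on the table in front of the rack. May be absent
- cas24_c (a point): centre of the filter cassette with blue windows and blue top: a black block 24 mm thick (its y), 56 mm long (its x), 34 mm high (its z) with a weighted dark foot at its lower 10 mm, 100 g nominal; starts standing on the table in front of the rack. May be absent
- cas30_c (a point): centre of the filter cassette with red windows and red top: a black block 30 mm thick (its y), 56 mm long (its x), 34 mm high (its z) with a weighted dark foot at its lower 10 mm, 125 g nominal; starts standing on the table in front of the rack. May be absent
- blank18_c (a point): centre of the plain white blank, 18 mm thick (its y), 56 mm long (its x), 34 mm high (its z), heavy at the foot, 75 g nominal; starts seated in the 18 mm slot of the rack. May be absent
- blank24_c (a point): centre of the plain white blank, 24 mm thick (its y), 56 mm long (its x), 34 mm high (its z), heavy at the foot, 100 g nominal; starts seated in the 24 mm slot of the rack. May be absent
- blank30_c (a point): centre of the plain white blank, 30 mm thick (its y), 56 mm long (its x), 34 mm high (its z), heavy at the foot, 125 g nominal; starts seated in the 30 mm slot of the rack. May be absent
- bottle: glass bottle 80 mm across, 150 mm high, beyond the rack; bystander, origin under its centre
- vial: small jar with green cap, 36 mm across, 60 mm high, beyond the rack; bystander, origin under its centre
- beaker: glass beaker 76 mm across, 90 mm high, beyond the rack; bystander, origin under its centre

How it is judged (in metres and radians):
On the way, in this order (a step that is already met when the one before it is completed fails the run):
1. the iris ring is turned fully shut (value of joint iris below 0.08 rad), for 0.3 s.
2. with the iris shut, the blanks present lie in the tray and the cassettes present are seated, each in the slot of its thickness (x of cas12_c in the frame of slot12 between -0.008 and 0.008 m and y of cas12_c in the frame of slot12 between -0.004 and 0.004 m and z of cas12_c in the frame of slot12 between 0.0005 and 0.0055 m and angle between the z axis of cas12_c and the z axis of slot12, either way round below 0.12 rad and angle between the y axis of cas12_c and the y axis of slot12, either way round below 0.12 rad and x of cas18_c in the frame of slot18 between -0.008 and 0.008 m and y of cas18_c in the frame of slot18 between -0.004 and 0.004 m and z of cas18_c in the frame of slot18 between 0.0005 and 0.0055 m and angle between the z axis of cas18_c and the z axis of slot18, either way round below 0.12 rad and angle between the y axis of cas18_c and the y axis of slot18, either way round below 0.12 rad and x of cas24_c in the frame of slot24 between -0.008 and 0.008 m and y of cas24_c in the frame of slot24 between -0.004 and 0.004 m and z of cas24_c in the frame of slot24 between 0.0005 and 0.0055 m and angle between the z axis of cas24_c and the z axis of slot24, either way round below 0.12 rad and angle between the y axis of cas24_c and the y axis of slot24, either way round below 0.12 rad and x of cas30_c in the frame of slot30 between -0.008 and 0.008 m and y of cas30_c in the frame of slot30 between -0.004 and 0.004 m and z of cas30_c in the frame of slot30 between 0.0005 and 0.0055 m and angle between the z axis of cas30_c and the z axis of slot30, either way round below 0.12 rad and angle between the y axis of cas30_c and the y axis of slot30, either way round below 0.12 rad and x of blank18_c in the frame of tray between -0.066 and 0.066 m and y of blank18_c in the frame of tray between -0.071 and 0.071 m and z of blank18_c in the frame of tray between 0 and 0.04 m and x of blank24_c in the frame of tray between -0.066 and 0.066 m and y of blank24_c in the frame of tray between -0.071 and 0.071 m and z of blank24_c in the frame of tray between 0 and 0.04 m and x of blank30_c in the frame of tray between -0.066 and 0.066 m and y of blank30_c in the frame of tray between -0.071 and 0.071 m and z of blank30_c in the frame of tray between 0 and 0.04 m and value of joint iris below 0.12 rad), for 0.2 s.
At the end, for the whole second after the job is handed in: Each cassette present rests on the ledges of its own slot (centre within 8 mm along, 4 mm across, 0.5 to 5.5 mm above the rack top; upright, in line within 0.12 rad); each blank present lies in the blue tray; the iris ring stands at 1.30 rad within 0.12 (x of cas12_c in the frame of slot12 between -0.008 and 0.008 m and y of cas12_c in the frame of slot12 between -0.004 and 0.004 m and z of cas12_c in the frame of slot12 between 0.0005 and 0.0055 m and angle between the z axis of cas12_c and the z axis of slot12, either way round below 0.12 rad and angle between the y axis of cas12_c and the y axis of slot12, either way round below 0.12 rad and x of cas18_c in the frame of slot18 between -0.008 and 0.008 m and y of cas18_c in the frame of slot18 between -0.004 and 0.004 m and z of cas18_c in the frame of slot18 between 0.0005 and 0.0055 m and angle between the z axis of cas18_c and the z axis of slot18, either way round below 0.12 rad and angle between the y axis of cas18_c and the y axis of slot18, either way round below 0.12 rad and x of cas24_c in the frame of slot24 between -0.008 and 0.008 m and y of cas24_c in the frame of slot24 between -0.004 and 0.004 m and z of cas24_c in the frame of slot24 between 0.0005 and 0.0055 m and angle between the z axis of cas24_c and the z axis of slot24, either way round below 0.12 rad and angle between the y axis of cas24_c and the y axis of slot24, either way round below 0.12 rad and x of cas30_c in the frame of slot30 between -0.008 and 0.008 m and y of cas30_c in the frame of slot30 between -0.004 and 0.004 m and z of cas30_c in the frame of slot30 between 0.0005 and 0.0055 m and angle between the z axis of cas30_c and the z axis of slot30, either way round below 0.12 rad and angle between the y axis of cas30_c and the y axis of slot30, either way round below 0.12 rad and x of blank18_c in the frame of tray between -0.066 and 0.066 m and y of blank18_c in the frame of tray between -0.071 and 0.071 m and z of blank18_c in the frame of tray between 0 and 0.04 m and x of blank24_c in the frame of tray between -0.066 and 0.066 m and y of blank24_c in the frame of tray between -0.071 and 0.071 m and z of blank24_c in the frame of tray between 0 and 0.04 m and x of blank30_c in the frame of tray between -0.066 and 0.066 m and y of blank30_c in the frame of tray between -0.071 and 0.071 m and z of blank30_c in the frame of tray between 0 and 0.04 m and value of joint iris between 1.18 and 1.42 rad and velocity of joint iris below 0.05 rad/s); the robot touches nothing.
It fails at once if a fixed ring of the lens is touched by the fingers (over 2 N) (contact force between the fingers and lens_front above 2 N or contact force between the fingers and lens_rear above 2 N).
It fails at once if a piece of glassware (bottle, vial, beaker) is knocked over (angle between any of bottle, vial, beaker's own z axis and vertical above 0.6 rad).
Of cas12, cas18, cas24, cas30 only 3 to 4 are there at a start; the rules pass over those that are not, and their reading is None.
Of blank18, blank24, blank30 only 2 to 3 are there at a start; the rules pass over those that are not, and their reading is None.
At some moment in a run one of cas24, cas30 may be knocked a few centimetres aside while the robot is not near it.
Once in a run the grip may slacken for a moment while it holds something.
It also fails if it takes over 210 s, if anything falls off the work surface, if the arm or the gripper's body presses on something with over 40 N, if the wrist force passes 120 N, or if a joint passes its speed limit or range.

## Working session

There is one attempt and no reset: what is moved stays moved. The work goes in short steps, Python scripts to look and compute and a tool call to move; the robot and the scene stay as the last step left them, time stands still between calls to the robot, and variables do not carry over. Pictures are saved under pics/ and viewed, at most 14 in all, crops included, and the job is handed in when it is done.

Besides the shell and the picture viewer there is one more tool, called as name(argument=value, ...) on one line, values as JSON. play_rows: Moves the arm, as the interface text tells. Its arguments: {"type":"object","properties":{"plan":{"type":"array","items":{"type":"array","items":{"type":"number"}}},"grip":{"type":"number"}},"required":["plan"]}

```bash
mkdir -p pics; ls
cat > h.py <<'E'
import numpy as np, cv2, sys
from plant import get_obs, snapshot, close_job, spot_in, spot_point
from scipy.spatial.transform import Rotation as R
def save(cam,name):
    s=snapshot(cam); cv2.imwrite('pics/'+name+'.png',s['frame'][:,:,::-1]); return s
def pts(cam,names,n=1):
    for t in names:
        try: r=spot_point(cam,t)
        except Exception as e: print(t,e); continue
        print(cam,t,[(np.round(d['position'],4).tolist(),round(d['score'],2)) for d in r[:n]])
E
python3 - <<'E'
from h import *
a=save('top','top1'); b=save('scene','scene1')
cv2.imwrite('pics/both.png',np.hstack([cv2.resize(x['frame'][:,:,::-1],None,fx=1,fy=1) for x in (a,)]))
print({k:v for k,v in a.items() if k!='frame'}); print({k:v for k,v in b.items() if k!='frame'})
for c in ('top','scene'):
    pts(c,['iris_c','lens_front','tray','rack','slot12','slot18','slot24','slot30','cas12_c','cas18_c','cas24_c','cas30_c','blank18_c','blank24_c','blank30_c','bottle','vial','beaker'])
print(get_obs())
E
```

```text
pics
{'fx': 392.52185367895834, 'fy': 392.52185367895834, 'cx': 250.38635350163764, 'cy': 184.7726806069081, 'position': array([ 0.50745309, -0.011337  ,  1.10040848]), 'attitude': array([-174.02215687,    1.27161386,  -89.12106707])}
{'fx': 418.1260159804031, 'fy': 418.1260159804031, 'cx': 262.5108613751657, 'cy': 190.84576211240224, 'position': array([ 1.15774546, -0.23005304,  0.80665123]), 'attitude': array([-139.90959047,   -1.0764041 ,   66.32489387])}
top iris_c [([0.5072, -0.3235, 0.0693], 0.97)]
top lens_front [([0.5076, -0.3243, 0.0766], 0.79)]
top tray [([0.5008, 0.35, -0.0039], 0.79)]
top rack [([0.6293, 0.0409, -0.0007], 0.81)]
top slot12 [([0.6495, -0.0537, 0.0275], 0.86)]
top slot18 [([0.6495, -0.0537, 0.0275], 0.86)]
top slot24 [([0.6495, -0.0537, 0.0275], 0.86)]
top slot30 [([0.6495, -0.0537, 0.0275], 0.86)]
top cas12_c [([0.4737, -0.1565, 0.0155], 0.43)]
top cas18_c [([0.4447, -0.0533, 0.0161], 0.54)]
top cas24_c [([0.4339, 0.1701, 0.0162], 0.66)]
top cas30_c [([0.4702, -0.1593, 0.0158], 0.57)]
top blank18_c [([0.4576, 0.0519, 0.0165], 0.68)]
top blank24_c [([0.6407
[... 1021 characters left out ...]
 -0.2654, -0.0012], 0.72)]
{'clock': 1.9, 'joint_pos': array([-5.43648345e+01,  2.05479167e+01,  6.80903260e-01,  6.85728523e-04,
       -7.01329544e+01, -1.65061210e+01]), 'qvel': array([-0.01596192, -0.09485359,  0.00970196,  0.05706577,  0.00129378,
        0.02363938]), 'tau': array([-6.46841727e-04, -5.82371449e+01,  2.93287504e+01,  7.00235993e+00,
        1.22718624e-02, -3.55200200e-05]), 'tool_pos': array([ 0.22116521, -0.6377285 ,  0.24553779]), 'orientation': array([-1.79999786e+02, -6.09201598e-04, -1.60870722e+02]), 'force': array([0.36698038, 0.1004542 , 0.61536646]), 'moment': array([-0.02433998,  0.01366182, -0.03764073]), 'gripper_force': 0.0, 'opening': 0.08756560837376749}
```

Run:
```python
import cv2,numpy as np
a=cv2.imread('pics/top1.png');b=cv2.imread('pics/scene1.png')
c=cv2.resize(a,(512,384))
cv2.imwrite('pics/t1x.png',cv2.resize(a,(800,600),interpolation=cv2.INTER_CUBIC))
```

```text
(no output)
```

View pics/t1x.png

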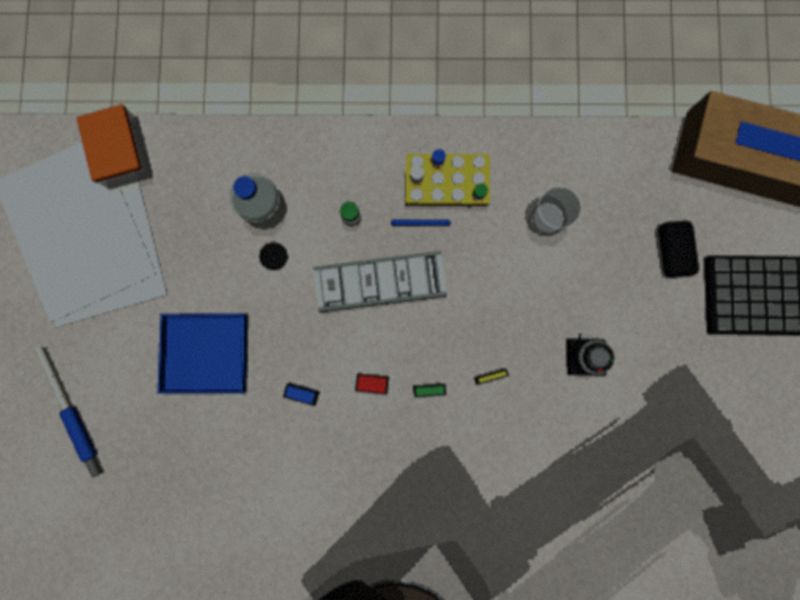

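View pics/scene1.png

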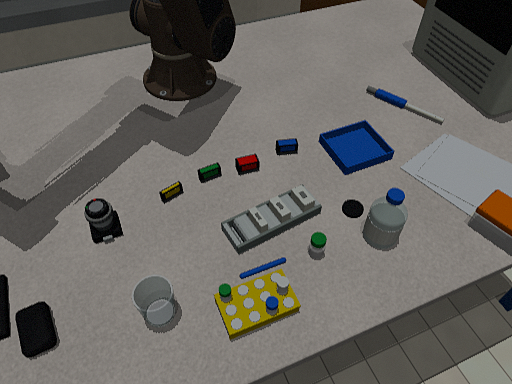

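The top view shows the rack centre at (380,282), the tray at (203,353), and the cassettes at y≈380: blue, red, green, yellow. The iris camera is at (597,356). All four cassettes and all three blanks are there, and the 12 mm slot is empty on the right. The scene view agrees.

```bash
cat >> h.py <<'E'
def go(x,y,z,yaw=None,step=3.5):
    """print tool-frame shift (cm) and the turn (deg about tool z) to reach a tool-down pose: turn first, then shift; or shift first"""
    o=get_obs(); p=o['tool_pos']; Rm=R.from_euler('xyz',o['orientation'],degrees=True)
    d=np.array([x,y,z])-p
    cur=o['orientation'][2]
    if yaw is None: yaw=cur
    dy=(yaw-cur+180)%360-180
    tz=-dy
    n=max(1,int(np.ceil(abs(dy)/7.0)))
    Rt=R.from_euler('xyz',[180,0,yaw],degrees=True)
    print('turn z tot %.2f (%d x %.2f)'%(tz,n,tz/n))
    for lab,Q in (('now axes',Rm),('after turn',Rt)):
        s=Q.inv().apply(d)*100
        m=max(1,int(np.ceil(abs(s).max()/step)))
        print(lab,'shift',np.round(s,2),'=',m,'x',np.round(s/m,3))
    print('tilt rotvec fix',np.round((Rm.inv()*R.from_euler('xyz',[180,0,cur],degrees=True)).as_rotvec(degrees=True),2), 'pose',np.round(p,4),'yaw %.2f'%cur)
E
python3 - <<'E'
from h import *
go(0.46,-0.325,0.22,-180)
s=snapshot('wrist');o=get_obs()
Rm=R.from_euler('xyz',o['orientation'],degrees=True)
print(s['fx'],s['cx'],s['cy'],Rm.inv().apply(s['position']-o['tool_pos']),(Rm.inv()*R.from_euler('xyz',s['attitude'],degrees=True)).as_matrix().round(3))
E
```

```text
turn z tot 19.13 (3 x 6.38)
now axes shift [-32.81  21.72   2.55] = 10 x [-3.281  2.172  0.255]
after turn shift [-23.88  31.27   2.55] = 9 x [-2.654  3.475  0.284]
tilt rotvec fix [-0. -0.  0.] pose [ 0.2212 -0.6377  0.2455] yaw -160.87
297.3186396354542 257.53653988817285 197.21062533231012 [ 0.07867684  0.00056493 -0.13976189] [[-0.    -0.958 -0.286]
 [ 1.    -0.     0.   ]
 [-0.    -0.286  0.958]]
```

play_rows(plan=[[0,0,0,0,0,6.38],[0,0,0,0,0,6.38],[0,0,0,0,0,6.37],[-2.65,3.47,0.28,0,0,0],[-2.65,3.47,0.28,0,0,0],[-2.65,3.47,0.28,0,0,0],[-2.65,3.47,0.28,0,0,0],[-2.65,3.47,0.28,0,0,0],[-2.65,3.47,0.28,0,0,0],[-2.65,3.47,0.28,0,0,0],[-2.65,3.47,0.28,0,0,0],[-2.65,3.47,0.28,0,0,0],[0,0,0,0,0,0],[0,0,0,0,0,0]], grip=8.76)

```text
clock: 3.12
tool_pos: [0.4497, -0.3385, 0.2216]
orientation: [-180.0, 0.0, -179.8]
force: [-0.9, 0.2, 0.7]
opening: 0.0877
gripper_force: 0.0
```

```bash
cat >> h.py <<'E'
def pix2plane(s,uv,z,fish=None):
    """pixel -> world on plane height z"""
    uv=np.atleast_2d(uv).astype(float); fish=fish if fish is not None else s.get('fish',False)
    x=(uv[:,0]-s['cx'])/s['fx']; y=(uv[:,1]-s['cy'])/s['fy']
    if fish:
        r=np.hypot(x,y)+1e-12; d=np.c_[x/r*np.sin(r),y/r*np.sin(r),np.cos(r)]
    else: d=np.c_[x,y,np.ones(len(x))]
    d=R.from_euler('xyz',s['attitude'],degrees=True).apply(d); p=s['position']
    return p+d*((z-p[2])/d[:,2])[:,None]
def w2pix(s,P,fish):
    c=R.from_euler('xyz',s['attitude'],degrees=True).inv().apply(np.atleast_2d(P)-s['position'])
    if fish:
        h=np.hypot(c[:,0],c[:,1]); th=np.arctan2(h,c[:,2]); c=np.c_[c[:,0]/h*th,c[:,1]/h*th]
    else: c=c[:,:2]/c[:,2:]
    return c*[s['fx'],s['fy']]+[s['cx'],s['cy']]
def rect(s,x0,x1,y0,y1,z,res,fish):
    """orthophoto of plane z: columns = -y (left=+y), rows = -x (up=+x), res m/px"""
    ys=np.arange(y1,y0,-res); xs=np.arange(x1,x0,-res)
    X,Y=np.meshgrid(xs,ys,indexing='ij')
    m=w2pix(s,np.c_[X.ravel(),Y.ravel(),np.full(X.size,z)],fish).astype(np.float32)
    return cv2.remap(s['frame'][:,:,::-1],m[:,0].reshape(X.shape),m[:,1].reshape(X.shape),cv2.INTER_CUBIC)
E
python3 - <<'E'
from h import *
s=save('wrist','w1')
pts('wrist',['iris_c','lens_front','lens_rear'],2)
im=rect(s,.46,.55,-.37,-.28,.086,.0003,True)
im2=rect(s,.46,.55,-.37,-.28,.072,.0003,True)
cv2.imwrite('pics/iris1.png',cv2.resize(np.hstack([im,im2]),None,fx=1.3,fy=1.3))
print(im.shape)
E
```

```text
wrist iris_c [([0.5091, -0.328, 0.0629], 0.96)]
wrist lens_front [([0.5063, -0.3279, 0.071], 0.72)]
wrist lens_rear []
(301, 300, 3)
```

View pics/iris1.png

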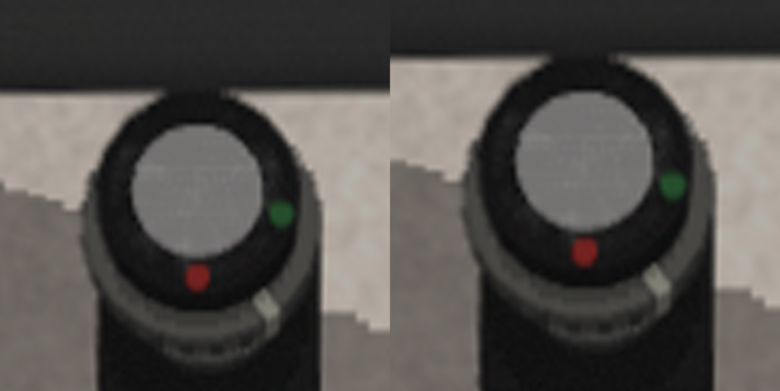

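The red dot points toward −x (198,278), the green is at (281,214), and the white mark sits about 0.60 rad counter-clockwise of red. I need roughly a 36° clockwise turn, with the ring centre at about (0.507,−0.326).

```bash
sed -i 's/abs(s).max()/np.linalg.norm(s)/' h.py; python3 -c "
from h import *
go(.5065,-.326,.071)"
```

```text
turn z tot -0.00 (1 x -0.00)
now axes shift [-5.88  1.52 15.06] = 5 x [-1.176  0.305  3.013]
after turn shift [-5.88  1.52 15.06] = 5 x [-1.176  0.304  3.013]
tilt rotvec fix [-0.01  0.   -0.  ] pose [ 0.4477 -0.3411  0.2216] yaw 179.92
```

play_rows(plan=[[-2.0,0.5,0,0,0,0],[-2.0,0.5,0,0,0,0],[-1.88,0.52,0,0,0,0],[0,0,0,0,0,0],[0,0,3,0,0,0],[0,0,3,0,0,0],[0,0,2,0,0,0],[0,0,0,0,0,0],[0,0,0,0,0,0],[0,0,0,0,0,0]])

```text
clock: 4.15
tool_pos: [0.5074, -0.3263, 0.143]
orientation: [-179.9, 0.1, 180.0]
force: [-0.5, 0.0, 1.2]
opening: 0.0874
gripper_force: 0.0
```

Run:
```python
from h import *
go(.5065,-.326,.071)
s=save('wrist','w2')
im=rect(s,.46,.55,-.38,-.27,.086,.0003,True)
im2=rect(s,.46,.55,-.38,-.27,.072,.0003,True)
cv2.imwrite('pics/iris2.png',np.hstack([im,im2]))
pts('wrist',['iris_c','lens_front'],2); 
pts('top',['iris_c','lens_front'])
```

```text
turn z tot -0.00 (1 x -0.00)
now axes shift [0.1  0.04 7.2 ] = 3 x [0.033 0.012 2.401]
after turn shift [0.09 0.03 7.2 ] = 3 x [0.03  0.01  2.401]
tilt rotvec fix [-0.06  0.08 -0.  ] pose [ 0.5074 -0.3263  0.143 ] yaw 179.95
wrist iris_c [([0.4691, -0.1564, 0.017], 0.73), ([0.5067, -0.3299, 0.0644], 0.7)]
wrist lens_front [([0.5082, -0.325, 0.0729], 0.57)]
top iris_c [([0.5072, -0.3235, 0.0693], 0.97)]
top lens_front [([0.5076, -0.3243, 0.0766], 0.79)]
```

View pics/iris2.png

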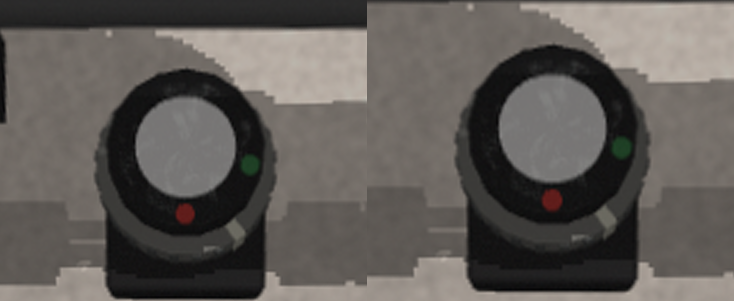

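The front ring centre is at (186,147) in the left crop, which gives (0.506,−0.326). I'll descend and pinch.

play_rows(plan=[[0.1,0.03,2,0,0,0],[0,0,2,0,0,0],[0,0,2,0,0,0],[0,0,1.2,0,0,0],[0,0,0,0,0,0],[0,0,0,0,0,0],[0,0,0,0,0,0]])

```text
clock: 4.98
tool_pos: [0.5069, -0.3251, 0.0708]
orientation: [-180.0, 0.1, -180.0]
force: [0.6, 0.4, 0.4]
opening: 0.0875
gripper_force: 0.0
```

play_rows(plan=[[0,0,0,0,0,0],[0,0,0,0,0,0],[0,0,0,0,0,0],[0,0,0,0,0,0],[0,0,0,0,0,0],[0,0,0,0,0,0],[0,0,0,0,0,0],[0,0,0,0,0,0]], grip=5.2)

```text
clock: 5.65
tool_pos: [0.5062, -0.3256, 0.07]
orientation: [-179.9, 0.0, -180.0]
force: [0.4, -5.3, 0.6]
opening: 0.0571
gripper_force: 30.0
```

play_rows(plan=[[0,-0.05,0,0,0,5],[0,0,0,0,0,5],[0,0,0,0,0,5],[0,0,0,0,0,5],[0,0,0,0,0,5],[0,0,0,0,0,5],[0,0,0,0,0,3],[0,0,0,0,0,3],[0,0,0,0,0,1.5],[0,0,0,0,0,0],[0,0,0,0,0,0]])

```text
clock: 6.57
tool_pos: [0.5064, -0.3253, 0.07]
orientation: [180.0, 0.0, 142.6]
force: [0.3, 1.0, 3.6]
opening: 0.0576
gripper_force: 30.0
```

Run:
```python
from h import *
o=get_obs(); print(o['moment'],o['force'],o['orientation'],o['tool_pos'])
```

```text
[ 0.34212095 -0.0138715  -0.05445671] [0.25371505 1.0271729  3.56236423] [1.79979642e+02 3.46928422e-02 1.42554413e+02] [ 0.50642267 -0.32527864  0.0699506 ]
```

play_rows(plan=[[0,0,0,0,0,1],[0,0,0,0,0,1],[0,0,0,0,0,1],[0,0,0,0,0,0],[0,0,0,0,0,0]])

```text
clock: 6.98
tool_pos: [0.5066, -0.3254, 0.0699]
orientation: [-180.0, 0.0, 139.6]
force: [0.3, 1.5, 5.5]
opening: 0.0574
gripper_force: 30.0
```

Run:
```python
from h import *
o=get_obs(); print(o['moment'],o['force'],o['orientation'],o['tool_pos'])
```

```text
[ 0.34453071 -0.13991594  1.37907688] [0.30029015 1.53247165 5.4516289 ] [-1.79991279e+02  4.53971805e-02  1.39611018e+02] [ 0.50656974 -0.32538665  0.06990344]
```

The torque shows the ring is at its stop, so it's shut. I'll release, rise and go look at the rack.

play_rows(plan=[[0,0,0,0,0,-1],[0,0,0,0,0,0],[0,0,0,0,0,0],[0,0,0,0,0,0],[0,0,0,0,0,0],[0,0,-3,0,0,0],[0,0,-4,0,0,0],[0,0,-4,0,0,0],[0,0,-4,0,0,-6],[0,0,-4,0,0,-7],[0,0,0,0,0,-7],[0,0,0,0,0,-7],[0,0,0,0,0,-7],[0,0,0,0,0,-7],[0,0,0,0,0,-5],[0,0,0,0,0,0],[0,0,0,0,0,0]], grip=8.7)

```text
clock: 8.4
tool_pos: [0.5059, -0.3253, 0.2594]
orientation: [180.0, -0.0, -173.7]
force: [-0.6, -0.5, -0.7]
opening: 0.087
gripper_force: 0.0
```

Run:
```python
from h import *
s=save('wrist','w3')
im=rect(s,.46,.55,-.38,-.27,.072,.0003,True)
h=cv2.cvtColor(im,cv2.COLOR_BGR2HSV)
red=(h[...,1]>120)&((h[...,0]<10)|(h[...,0]>170))&(h[...,2]>60)
print('red',np.argwhere(red).mean(0)[::-1])
go(.57,.04,.26)
```

```text
red [183.92258065 205.58387097]
turn z tot -0.00 (1 x -0.00)
now axes shift [-10.37  35.61  -0.05] = 11 x [-0.942  3.237 -0.005]
after turn shift [-10.37  35.61  -0.06] = 11 x [-0.942  3.237 -0.005]
tilt rotvec fix [ 0.01 -0.01 -0.  ] pose [ 0.506  -0.3253  0.2594] yaw -173.71
```

play_rows(plan=[[-0.95,3.24,0,0,0,0],[-0.94,3.24,0,0,0,0],[-0.94,3.24,0,0,0,0],[-0.94,3.24,0,0,0,0],[-0.94,3.24,0,0,0,0],[-0.94,3.24,0,0,0,0],[-0.94,3.24,0,0,0,0],[-0.94,3.24,0,0,0,0],[-0.94,3.24,0,0,0,0],[-0.94,3.23,0,0,0,0],[-0.94,3.23,0,0,0,0],[0,0,0,0,0,0],[0,0,0,0,0,0],[0,0,0,0,0,0]])

```text
clock: 9.62
tool_pos: [0.5685, 0.0404, 0.2594]
orientation: [-180.0, -0.0, -173.6]
force: [0.9, -0.4, -0.2]
opening: 0.0871
gripper_force: 0.0
```

Run:
```python
from h import *
s=save('wrist','w4')
print(get_obs()['tool_pos'])
im=rect(s,.58,.69,-.09,.18,.028,.0005,True)   # rack top plane
im2=rect(s,.58,.69,-.09,.18,.048,.0005,True)  # blank top plane
t=snapshot('top')
im3=rect(t,.58,.69,-.09,.18,.028,.0005,False)
cv2.imwrite('pics/rack1.png',np.vstack([im[:200],im2[:200],im3[:200]]))
pts('wrist',['rack','blank18_c','blank24_c','blank30_c'],2)
```

```text
[0.56841397 0.03986649 0.25945746]
wrist rack [([0.6344, 0.041, -0.0025], 0.98), ([0.65, -0.0551, 0.0282], 0.4)]
wrist blank18_c [([0.6488, -0.0009, 0.0302], 0.8), ([0.7513, 0.0907, 0.0017], 0.4)]
wrist blank24_c [([0.6297, 0.0553, 0.0311], 0.64)]
wrist blank30_c [([0.627, 0.1194, 0.0309], 0.67)]
```

View pics/rack1.png

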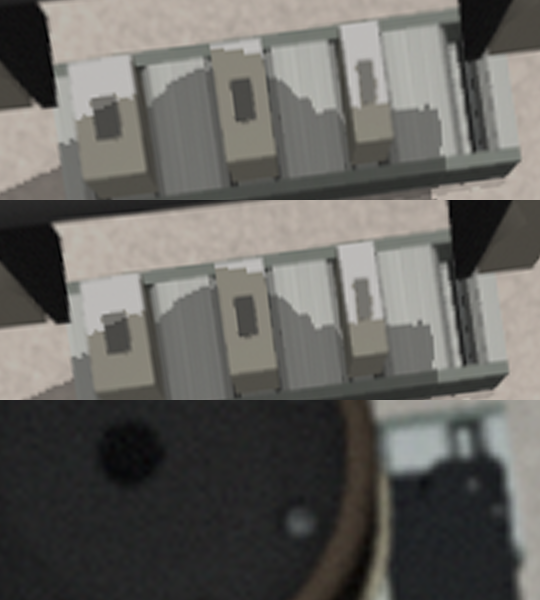

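The rack lies from about (57,68) to (520,160) in the first panel, yaw about 7–8°, with the three white blanks visible. I'll refine this with an edge fit.

```bash
cat >> h.py <<'E'
from scipy.optimize import minimize
def fit(s,fish,rects,x0,blurs=(2.5,1.2),span=(.006,.006,4)):
    """rects: (cx,cy,L,W,z) in a common frame -> best x,y,yaw(deg) maximising image gradient across edges"""
    sg=[]
    for cx,cy,L,W,z in rects:
        for a,b in (((-1,-1),(1,-1)),((1,-1),(1,1)),((1,1),(-1,1)),((-1,1),(-1,-1))):
            t=np.linspace(.06,.94,30)[:,None]
            h=np.array([L,W])/2
            P=np.array([cx,cy])+(np.array(a)*h)*(1-t)+(np.array(b)*h)*t
            sg.append(np.c_[P,np.full(30,z)])
    sg=np.vstack(sg); x=np.array(x0,float)
    for b in blurs:
        g=cv2.GaussianBlur(s['frame'],(0,0),b).astype(np.float32)
        G=np.sqrt(sum(cv2.Sobel(g[:,:,i],cv2.CV_32F,1,0)**2+cv2.Sobel(g[:,:,i],cv2.CV_32F,0,1)**2 for i in range(3)))
        G=G/(G.mean()+1e-6); G=np.minimum(G,np.percentile(G,99))
        def cost(v):
            c,q=np.cos(np.radians(v[2])),np.sin(np.radians(v[2]))
            W=np.c_[v[0]+c*sg[:,0]-q*sg[:,1],v[1]+q*sg[:,0]+c*sg[:,1],sg[:,2]]
            m=w2pix(s,W,fish).astype(np.float32)
            return -cv2.remap(G,m[:,:1],m[:,1:],cv2.INTER_LINEAR).mean()
        S=np.vstack([x]+[x+np.eye(3)[i]*span[i] for i in range(3)]); best=None
        for sgn in (1,-1):
            r=minimize(cost,x,method='Nelder-Mead',options=dict(initial_simplex=np.vstack([x]+[x+sgn*np.eye(3)[i]*span[i] for i in range(3)]),xatol=1e-5,fatol=1e-5))
            if best is None or r.fun<best.fun: best=r
        x=best.x
    return np.round(x,4),round(-best.fun,2)
RACK=[(0,0,.08,.228,.028)]
BL=[(0,-.040,.056,.018,.048),(0,.019,.056,.024,.048),(0,.084,.056,.030,.048)]
CAS={12:.012,18:.018,24:.024,30:.030}
def slot(rk,y): # rk = x,y,yaw
    a=np.radians(rk[2]); return rk[0]-np.sin(a)*y, rk[1]+np.cos(a)*y
TOPK=dict(fx=392.52185367895834,fy=392.52185367895834,cx=250.38635350163764,cy=184.7726806069081,position=np.array([0.50745309,-0.011337,1.10040848]),attitude=np.array([-174.02215687,1.27161386,-89.12106707]))
E
python3 - <<'E'
from h import *
s=snapshot('wrist'); t=dict(TOPK,frame=cv2.imread('pics/top1.png')[:,:,::-1].copy())
for n,c,f in (('w',s,True),('t',t,False)):
    for nm,r in (('rack',RACK),('bl',BL),('all',RACK+BL)):
        print(n,nm,fit(c,f,r,(.634,.041,7.5)))
tr=[(0,0,.14,.15,.03)]
print('tray',fit(t,False,tr,(.5,.35,0)))
for k,p in {12:(.4705,-.1593,10),18:(.446,-.052,2),30:(.456,.045,-3),24:(.434,.17,-12)}.items():
    for yw in (p[2],):
        print(k,fit(t,False,[(0,0,CAS[k],.056,.034)],(p[0],p[1],yw)))
E
```

```text
w rack (array([0.6254, 0.0471, 7.6547]), np.float64(3.67))
w bl (array([0.6348, 0.0385, 7.9795]), np.float64(3.77))
w all (array([0.6336, 0.0455, 7.8506]), np.float64(2.84))
t rack (array([0.6263, 0.045 , 8.3644]), np.float64(4.27))
t bl (array([0.6344, 0.0404, 8.12  ]), np.float64(4.06))
t all (array([0.633 , 0.0434, 7.6766]), np.float64(3.78))
tray (array([0.5028, 0.3415, 0.8214]), np.float64(8.44))
12 (array([ 0.4727, -0.1574, 20.5337]), np.float64(6.78))
18 (array([ 0.4459, -0.0532,  4.6816]), np.float64(8.05))
30 (array([ 0.4549,  0.0455, -4.6362]), np.float64(8.72))
24 (array([  0.4356,   0.1678, -14.9852]), np.float64(8.08))
```

```bash
python3 -c "
from h import *
go(.640,.000,.10,-172,4)"
```

```text
turn z tot -1.58 (1 x -1.58)
now axes shift [-6.65 -4.73 15.97] = 5 x [-1.33  -0.946  3.193]
after turn shift [-6.52 -4.91 15.97] = 5 x [-1.304 -0.982  3.193]
tilt rotvec fix [0.   0.01 0.  ] pose [0.5686 0.0396 0.2597] yaw -173.58
```

play_rows(plan=[[0,0,0,0,0,-1.6],[-2.2,-1.65,2,0,0,0],[-2.2,-1.65,2,0,0,0],[-2.12,-1.61,2,0,0,0],[0,0,3.5,0,0,0],[0,0,3.5,0,0,0],[0,0,3,0,0,0],[0,0,0,0,0,0],[0,0,0,0,0,0],[0,0,0,0,0,0]], grip=4.0)

```text
clock: 10.8
tool_pos: [0.6413, 0.0008, 0.1015]
orientation: [-180.0, 0.1, -171.9]
force: [0.4, 0.0, 1.6]
opening: 0.0402
gripper_force: 0.0
```

Run:
```python
from h import *
s=save('wrist','w5'); go(.640,.0,.051,-172)
cv2.imwrite('pics/w5x.png',cv2.resize(s['frame'][:,:,::-1],(768,576)))
print(fit(s,True,BL[:2],(.6345,.04,8)))
```

```text
turn z tot 0.12 (1 x 0.12)
now axes shift [ 0.2  -0.08  5.12] = 2 x [ 0.1   -0.04   2.558]
after turn shift [ 0.18 -0.08  5.12] = 2 x [ 0.091 -0.04   2.558]
tilt rotvec fix [-0.01  0.21 -0.  ] pose [0.6417 0.0011 0.1022] yaw -171.88
(array([0.6403, 0.0392, 7.509 ]), np.float64(2.7))
```

View pics/w5x.png

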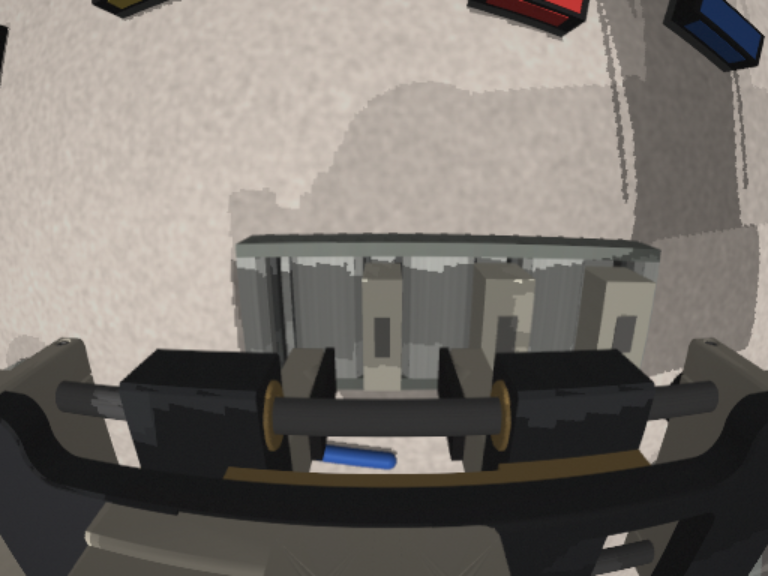

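The blank at (382,325) is centred between the fingers (335 to 440). I'll descend, grip and lift.

play_rows(plan=[[0.1,-0.05,2,0,0,0],[0.08,0,2,0,0,0],[0,0,1.1,0,0,0],[0,0,0,0,0,0],[0,0,0,0,0,0]])

```text
clock: 11.27
tool_pos: [0.6391, 0.0003, 0.0498]
orientation: [-180.0, 0.1, -171.9]
force: [0.9, -0.3, 0.2]
opening: 0.04
gripper_force: 0.0
```

play_rows(plan=[[0,0,0,0,0,0],[0,0,0,0,0,0],[0,0,0,0,0,0],[0,0,0,0,0,0],[0,0,0,0,0,0],[0,0,0,0,0,0]], grip=0.8)

```text
clock: 11.77
tool_pos: [0.639, -0.0005, 0.0494]
orientation: [-180.0, 0.1, -171.9]
force: [0.1, -5.0, 3.3]
opening: 0.0182
gripper_force: 3.0
```

play_rows(plan=[[0,0,-1,0,0,0],[0,0,-2,0,0,0],[0,0,-2.5,0,0,0],[0,0,-2.5,0,0,0],[0,0,-2,0,0,0],[0,0,0,0,0,0]])

```text
clock: 12.27
tool_pos: [0.6407, 0.0009, 0.154]
orientation: [180.0, 0.4, -171.9]
force: [1.9, 0.2, 0.8]
opening: 0.0174
gripper_force: 29.9
```

```bash
python3 -c "
from h import *
go(.534,.35,.14,-172,4); go(.468,.32,.14,-172);go(.468,.375,.14,-172)"
```

```text
turn z tot 0.15 (1 x 0.15)
now axes shift [ 5.62 36.07  1.38] = 10 x [0.562 3.607 0.138]
after turn shift [ 5.71 36.06  1.4 ] = 10 x [0.571 3.606 0.14 ]
tilt rotvec fix [0.03 0.42 0.  ] pose [0.6407 0.0009 0.154 ] yaw -171.85
turn z tot 0.15 (1 x 0.15)
now axes shift [12.58 34.04  1.33] = 11 x [1.144 3.094 0.121]
after turn shift [12.66 34.    1.4 ] = 11 x [1.151 3.091 0.127]
tilt rotvec fix [0.03 0.42 0.  ] pose [0.6407 0.0009 0.154 ] yaw -171.85
turn z tot 0.15 (1 x 0.15)
now axes shift [11.8  39.48  1.34] = 12 x [0.983 3.29  0.111]
after turn shift [11.89 39.45  1.4 ] = 12 x [0.991 3.288 0.117]
tilt rotvec fix [0.03 0.42 0.  ] pose [0.6407 0.0009 0.154 ] yaw -171.85
```

play_rows(plan=[[0.58,3.6,0.14,0,0,0],[0.58,3.6,0.14,0,0,0],[0.58,3.6,0.14,0,0,0],[0.58,3.6,0.14,0,0,0],[0.58,3.6,0.14,0,0,0],[0.58,3.6,0.14,0,0,0],[0.58,3.6,0.14,0,0,0],[0.58,3.6,0.14,0,0,0],[0.58,3.6,0.14,0,0,0],[0.58,3.6,0.14,0,0,0],[0,0,0,0,0,0],[0,0,0,0,0,0],[0,0,0,0,0,0]])

```text
clock: 13.35
tool_pos: [0.5296, 0.3485, 0.1343]
orientation: [-180.0, -0.1, -171.9]
force: [0.7, -0.7, -1.0]
opening: 0.0177
gripper_force: 29.9
```

```bash
python3 -c "
from h import *
go(.532,.35,.045,-172,4)
s=save('wrist','w6');cv2.imwrite('pics/w6x.png',cv2.resize(s['frame'][:,:,::-1],(640,480)))
print(get_obs()['opening'],get_obs()['gripper_force'])
pts('wrist',['tray','blank18_c'])"
```

```text
turn z tot 0.14 (1 x 0.14)
now axes shift [-0.27  0.12  8.93] = 3 x [-0.089  0.039  2.978]
after turn shift [-0.26  0.12  8.93] = 3 x [-0.086  0.039  2.978]
tilt rotvec fix [-0.01 -0.05  0.  ] pose [0.5296 0.3485 0.1343] yaw -171.86
0.01794931588068359 29.89225924015045
wrist tray [([0.5045, 0.3458, 0.0002], 0.57)]
wrist blank18_c [([0.537, 0.347, 0.1154], 0.96)]
```

View pics/w6x.png

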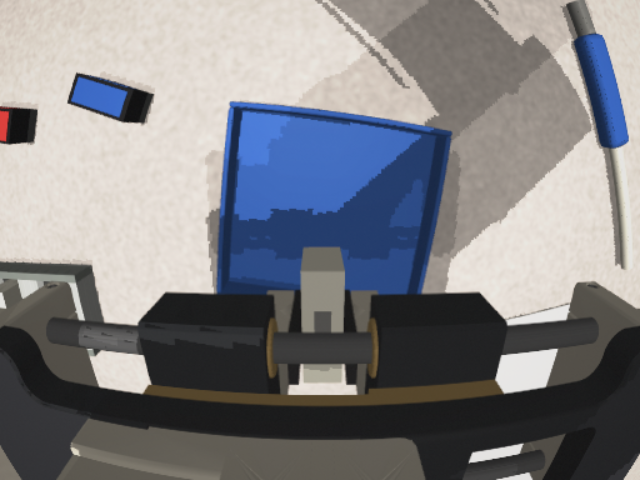

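The blank is held over the tray. I'll lower it, release, and return to the 24 mm blank.

play_rows(plan=[[-0.1,0.05,3,0,0,0],[-0.1,0.05,3,0,0,0],[0,0,2.2,0,0,0],[0,0,0.7,0,0,0],[0,0,0,0,0,0],[0,0,0,0,0,0]])

```text
clock: 14.0
tool_pos: [0.5328, 0.3493, 0.0463]
orientation: [-180.0, 0.0, -171.9]
force: [-0.3, -0.1, 0.1]
opening: 0.0177
gripper_force: 29.9
```

play_rows(plan=[[0,0,0,0,0,0],[0,0,0,0,0,0],[0,0,0,0,0,0],[0,0,0,0,0,0],[0,0,-2,0,0,0],[0,0,-3.5,0,0,0],[0,0,-3.5,0,0,0],[0,0,-2,0,0,0],[0,0,0,0,0,0],[0,0,0,0,0,0]], grip=4.4)

```text
clock: 14.83
tool_pos: [0.5326, 0.3504, 0.1579]
orientation: [179.8, 0.2, -171.9]
force: [-0.7, -0.8, -0.9]
opening: 0.0438
gripper_force: 0.0
```

```bash
python3 -c "
from h import *
go(.632,.058,.12,-172,4)
pts('wrist',['blank18_c'])"
```

```text
turn z tot 0.10 (1 x 0.10)
now axes shift [ -5.71 -30.36   3.72] = 8 x [-0.713 -3.795  0.465]
after turn shift [ -5.77 -30.34   3.79] = 8 x [-0.722 -3.792  0.473]
tilt rotvec fix [0.16 0.17 0.  ] pose [0.5326 0.3504 0.1579] yaw -171.90
wrist blank18_c [([0.537, 0.347, 0.1154], 0.96)]
```

play_rows(plan=[[-0.72,-3.79,0,0,0,0],[-0.72,-3.79,0,0,0,0],[-0.72,-3.79,0,0,0,0],[-0.72,-3.79,0,0,0,0],[-0.72,-3.79,0,0,0,0],[-0.72,-3.79,0.6,0,0,0],[-0.72,-3.79,1.2,0,0,0],[-0.73,-3.79,1.2,0,0,0],[0,0,1,0,0,0],[0,0,1,0,0,0],[0,0,0,0,0,0],[0,0,0,0,0,0],[0,0,0,0,0,0]])

```text
clock: 15.97
tool_pos: [0.6319, 0.0588, 0.1057]
orientation: [-180.0, -0.0, -171.8]
force: [-0.1, -0.6, 0.9]
opening: 0.0439
gripper_force: 0.0
```

```bash
python3 -c "
from h import *
s=save('wrist','w7'); go(.632,.058,.050,-172)
for i in (1,): print(fit(s,True,BL[1:2],(.6345,.04,8)))
print(fit(s,True,BL[1:],(.6345,.04,8)))
pts('wrist',['blank24_c','blank30_c','blank18_c','rack'])"
```

```text
turn z tot 0.21 (1 x 0.21)
now axes shift [ 0.03 -0.09  5.61] = 2 x [ 0.013 -0.045  2.806]
after turn shift [ 0.02 -0.09  5.61] = 2 x [ 0.01  -0.045  2.806]
tilt rotvec fix [0.   0.04 0.  ] pose [0.6321 0.0589 0.1061] yaw -171.79
(array([0.6407, 0.0392, 7.9219]), np.float64(3.28))
(array([0.6407, 0.0392, 7.9516]), np.float64(2.45))
wrist blank24_c [([0.6279, 0.0549, 0.0299], 0.76)]
wrist blank30_c [([0.6248, 0.1195, 0.0327], 0.68)]
wrist blank18_c []
wrist rack [([0.632, 0.0415, -0.0], 0.72)]
```

play_rows(plan=[[0.03,-0.1,2,0,0,0],[0,0,2,0,0,0],[0,0,1.6,0,0,0],[0,0,0,0,0,0],[0,0,0,0,0,0]])

```text
clock: 16.63
tool_pos: [0.6317, 0.0568, 0.0494]
orientation: [-180.0, -0.0, -171.9]
force: [-0.5, 0.2, 0.0]
opening: 0.0439
gripper_force: 0.0
```

play_rows(plan=[[0,0,0,0,0,0],[0,0,0,0,0,0],[0,0,0,0,0,0],[0,0,0,0,0,0],[0,0,0,0,0,0],[0,0,0,0,0,0]], grip=1.4)

```text
clock: 17.13
tool_pos: [0.6319, 0.0566, 0.0499]
orientation: [180.0, 0.0, -171.9]
force: [-1.1, 1.4, 2.5]
opening: 0.0234
gripper_force: 30.0
```

play_rows(plan=[[0,0,-1,0,0,0],[0,0,-2,0,0,0],[0,0,-2.5,0,0,0],[0,0,-2.5,0,0,0],[0,0,-2,0,0,0],[0,0,0,0,0,0]])

```text
clock: 17.63
tool_pos: [0.6342, 0.057, 0.1552]
orientation: [180.0, 0.4, -171.9]
force: [0.8, -0.7, -1.2]
opening: 0.0237
gripper_force: 30.0
```

```bash
python3 -c "
from h import *
go(.468,.32,.14,-172,4)"
```

```text
turn z tot 0.14 (1 x 0.14)
now axes shift [12.74 28.39  1.44] = 8 x [1.592 3.549 0.18 ]
after turn shift [12.79 28.36  1.52] = 8 x [1.599 3.545 0.19 ]
tilt rotvec fix [0.03 0.43 0.  ] pose [0.6342 0.057  0.1552] yaw -171.86
```

play_rows(plan=[[1.6,3.55,0.1,0,0,0],[1.6,3.55,0.1,0,0,0],[1.6,3.55,0.1,0,0,0],[1.6,3.55,0.1,0,0,0],[1.6,3.55,0.1,0,0,0],[1.6,3.55,0.1,0,0,0],[1.6,3.55,0.1,0,0,0],[1.6,3.55,0.1,0,0,0],[0,0,0,0,0,0],[0,0,3.5,0,0,0],[0,0,3.5,0,0,0],[0,0,2,0,0,0],[0,0,1.1,0,0,0],[0,0,0,0,0,0],[0,0,0,0,0,0]])

```text
clock: 18.88
tool_pos: [0.4679, 0.3217, 0.0418]
orientation: [179.8, 0.3, -171.8]
force: [10.6, 0.8, -1.7]
opening: 0.0237
gripper_force: 30.0
```

play_rows(plan=[[0,0,0,0,0,0],[0,0,0,0,0,0],[0,0,0,0,0,0],[0,0,0,0,0,0],[0,0,-2,0,0,0],[0,0,-3.5,0,0,0],[0,0,-3.5,0,0,0],[0,0,-2,0,0,0],[0,0,0,0,0,0],[0,0,0,0,0,0]], grip=4.4)

```text
clock: 19.72
tool_pos: [0.4653, 0.3202, 0.1521]
orientation: [179.9, 0.1, -171.9]
force: [-0.1, -1.1, -0.7]
opening: 0.0438
gripper_force: 0.0
```

```bash
python3 -c "
from h import *
go(.6225,.1215,.105,-172,4)"
```

```text
turn z tot 0.10 (1 x 0.10)
now axes shift [-12.76 -21.9    4.68] = 7 x [-1.823 -3.129  0.669]
after turn shift [-12.81 -21.87   4.71] = 7 x [-1.829 -3.124  0.672]
tilt rotvec fix [0.13 0.11 0.  ] pose [0.4653 0.3202 0.1521] yaw -171.90
```

play_rows(plan=[[-1.83,-3.12,0,0,0,0],[-1.83,-3.12,0,0,0,0],[-1.83,-3.12,0,0,0,0],[-1.83,-3.12,0,0,0,0],[-1.83,-3.12,0,0,0,0],[-1.83,-3.12,0.7,0,0,0],[-1.83,-3.12,1.5,0,0,0],[0,0,2,0,0,0],[0,0,0.5,0,0,0],[0,0,0,0,0,0],[0,0,0,0,0,0],[0,0,0,0,0,0]], grip=5.0)

```text
clock: 20.72
tool_pos: [0.6226, 0.1226, 0.1044]
orientation: [180.0, 0.0, -171.8]
force: [-0.1, 0.1, -0.2]
opening: 0.0503
gripper_force: 0.0
```

```bash
python3 -c "
from h import *
s=save('wrist','w8'); go(.6225,.1215,.05,-172,4)
pts('wrist',['blank24_c','blank30_c','tray'])"
```

```text
turn z tot 0.20 (1 x 0.20)
now axes shift [ 0.05 -0.12  5.47] = 2 x [ 0.023 -0.061  2.734]
after turn shift [ 0.04 -0.12  5.47] = 2 x [ 0.019 -0.06   2.734]
tilt rotvec fix [0.02 0.08 0.  ] pose [0.6227 0.1227 0.1047] yaw -171.80
wrist blank24_c [([0.4675, 0.3217, 0.0277], 0.55)]
wrist blank30_c [([0.6263, 0.1205, 0.029], 0.91)]
wrist tray [([0.5068, 0.3484, -0.0006], 0.77)]
```

View pics/w8.png

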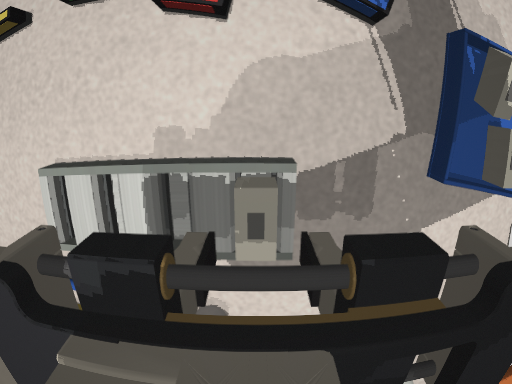

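Blank30 is centred (256) between the fingers (207 and 305), and two blanks lie in the tray at the right.

play_rows(plan=[[0.03,-0.08,2,0,0,0],[0,0,2,0,0,0],[0,0,1.45,0,0,0],[0,0,0,0,0,0],[0,0,0,0,0,0]])

```text
clock: 21.33
tool_pos: [0.6225, 0.1211, 0.0493]
orientation: [-180.0, 0.0, -171.9]
force: [-0.5, -0.3, -0.4]
opening: 0.0499
gripper_force: 0.0
```

play_rows(plan=[[0,0,0,0,0,0],[0,0,0,0,0,0],[0,0,0,0,0,0],[0,0,0,0,0,0],[0,0,0,0,0,0],[0,0,0,0,0,0]], grip=2.0)

```text
clock: 21.83
tool_pos: [0.6226, 0.1208, 0.0494]
orientation: [180.0, 0.0, -171.9]
force: [-0.9, 0.7, 3.1]
opening: 0.0302
gripper_force: 30.0
```

play_rows(plan=[[0,0,-1,0,0,0],[0,0,-2,0,0,0],[0,0,-2.5,0,0,0],[0,0,-2.5,0,0,0],[0,0,-2,0,0,0],[0,0,0,0,0,0]])

```text
clock: 22.33
tool_pos: [0.6248, 0.1213, 0.1546]
orientation: [179.9, 0.4, -171.9]
force: [1.2, -0.1, -0.4]
opening: 0.0299
gripper_force: 30.0
```

```bash
python3 -c "
from h import *
go(.4735,.377,.14,-172,4)"
```

```text
turn z tot 0.14 (1 x 0.14)
now axes shift [11.37 27.45  1.41] = 8 x [1.421 3.432 0.176]
after turn shift [11.42 27.43  1.46] = 8 x [1.428 3.428 0.182]
tilt rotvec fix [0.07 0.41 0.  ] pose [0.6248 0.1213 0.1546] yaw -171.86
```

play_rows(plan=[[1.42,3.39,0.1,0,0,0],[1.42,3.39,0.1,0,0,0],[1.42,3.39,0.1,0,0,0],[1.42,3.39,0.1,0,0,0],[1.42,3.39,0.1,0,0,0],[1.42,3.39,0.1,0,0,0],[1.42,3.39,0.1,0,0,0],[1.42,3.39,0.1,0,0,0],[0,0,0,0,0,0],[0,0,3.5,0,0,0],[0,0,3.5,0,0,0],[0,0,2,0,0,0],[0,0,1,0,0,0],[0,0,0,0,0,0],[0,0,0,0,0,0]])

```text
clock: 23.58
tool_pos: [0.472, 0.373, 0.0411]
orientation: [-180.0, -0.0, -171.9]
force: [-0.4, 0.2, -2.0]
opening: 0.03
gripper_force: 30.0
```

play_rows(plan=[[0,0,0,0,0,0],[0,0,0,0,0,0],[0,0,0,0,0,0],[0,0,-2,0,0,0],[0,0,-3.5,0,0,0],[0,0,-3.5,0,0,0],[0,0,-3.5,0,0,0],[0,0,-3.5,0,0,0],[0,0,-3.5,0,0,0],[0,0,0,0,0,0],[0,0,0,0,0,0]], grip=3.4)

```text
clock: 24.5
tool_pos: [0.4726, 0.3741, 0.2394]
orientation: [179.7, 0.2, -171.9]
force: [-0.7, -0.1, -1.1]
opening: 0.0341
gripper_force: 0.0
```

```bash
python3 -c "
from h import *
s=save('wrist','w9')
pts('wrist',['blank24_c','blank30_c','blank18_c','tray','cas24_c','cas30_c'])
t=save('top','t9'); pts('top',['cas24_c','cas30_c','cas18_c','cas12_c','blank18_c','blank24_c','blank30_c'])
for k,p in {30:(.456,.045,-4),24:(.434,.17,-12)}.items():
    print(k,fit(t,False,[(0,0,CAS[k],.056,.034)],p), fit(s,True,[(0,0,CAS[k],.056,.034)],p))
go(.44,.16,.2,-105,4)"
```

```text
wrist blank24_c [([0.4655, 0.3208, 0.0297], 0.76)]
wrist blank30_c [([0.4775, 0.3716, 0.0186], 0.72)]
wrist blank18_c [([0.5398, 0.3492, 0.0183], 0.59)]
wrist tray [([0.754, 0.0893, -0.0018], 0.58)]
wrist cas24_c [([0.4343, 0.1732, 0.0167], 0.61)]
wrist cas30_c [([0.4545, 0.0489, 0.0183], 0.79)]
top cas24_c [([0.4332, 0.1723, 0.0156], 0.47)]
top cas30_c [([0.4558, 0.0512, 0.0149], 0.68)]
top cas18_c [([0.444, -0.0529, 0.0169], 0.43)]
top cas12_c [([0.4722, -0.1599, 0.015], 0.54)]
top blank18_c [([0.5349, 0.3482, 0.0229], 0.66)]
top blank24_c [([0.4761, 0.3205, 0.0302], 0.77)]
top blank30_c [([0.4742, 0.3771, 0.0232], 0.76)]
30 (array([ 0.455 ,  0.0457, -4.6323]), np.float64(8.77)) (array([ 0.4544,  0.0465, -7.4681]), np.float64(7.59))
24 (array([  0.4357,   0.1677, -14.7787]), np.float64(8.03)) (array([  0.4344,   0.1711, -15.913 ]), np.float64(7.02))
turn z tot -66.90 (10 x -6.69)
now axes shift [  6.15 -20.66   3.6 ] = 6 x [ 1.025 -3.443  0.6  ]
after turn shift [21.42 -2.45  3.6 ] = 6 x [ 3.569 -0.408  0.6  ]
tilt rotvec fix [-0.01 -0.    0.  ] pose [0.4718 0.3732 0.236 ] yaw -171.90
```

View pics/w9.png

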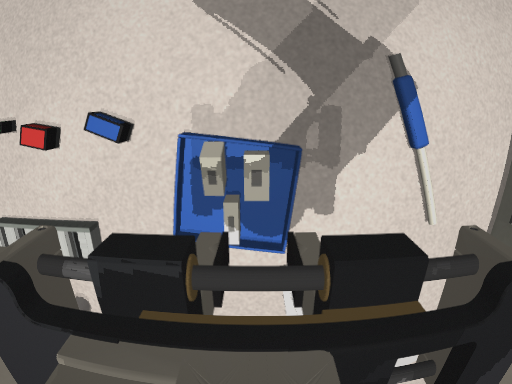

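All three blanks are in the tray, at (212,167), (257,175) and (231,213). Next is the blue cassette.

play_rows(plan=[[1.13,-3.36,0.6,0,0,0],[1.13,-3.36,1,0,0,0],[1.13,-3.36,1,0,0,0],[1.13,-3.36,1,0,0,0],[1.13,-3.36,1,0,0,0],[1.12,-2.9,1,0,0,0],[0,0,1,0,0,-6.69],[0,0,1,0,0,-6.69],[0,0,1,0,0,-6.69],[0,0,1,0,0,-6.69],[0,0,1,0,0,-6.69],[0,0,1,0,0,-6.69],[0,0,0,0,0,-6.69],[0,0,0,0,0,-6.69],[0,0,0,0,0,-6.69],[0,0,0,0,0,-6.69],[0,0,0,0,0,0],[0,0,0,0,0,0],[0,0,0,0,0,0]], grip=4.6)

```text
clock: 26.83
tool_pos: [0.4326, 0.1686, 0.1202]
orientation: [-180.0, 0.0, -105.2]
force: [-0.3, 0.0, 0.7]
opening: 0.0463
gripper_force: 0.0
```

```bash
python3 -c "
from h import *
s=save('wrist','w10')
pts('wrist',['cas24_c'])
print(fit(s,True,[(0,0,.024,.056,.034)],(.435,.1695,-15)))
go(.435,.17,.037,-105,4)"
```

```text
wrist cas24_c [([0.4337, 0.1745, 0.0183], 0.67)]
(array([  0.4318,   0.1662, -14.4468]), np.float64(5.72))
turn z tot -0.15 (1 x -0.15)
now axes shift [-0.2  -0.2   8.31] = 3 x [-0.065 -0.067  2.771]
after turn shift [-0.2  -0.2   8.31] = 3 x [-0.066 -0.068  2.771]
tilt rotvec fix [-0.    0.01 -0.  ] pose [0.4325 0.1686 0.1201] yaw -105.15
```

View pics/w10.png

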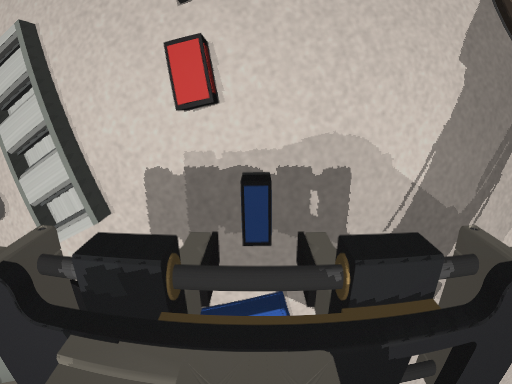

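The blue cassette (242–271) sits centred between the fingers (214–302), parallel to them. I'll grip it.

play_rows(plan=[[-0.1,0,3,0,0,0],[0,0,3,0,0,0],[0,0,2.3,0,0,0],[0,0,0,0,0,0],[0,0,0,0,0,0]])

```text
clock: 27.35
tool_pos: [0.4323, 0.169, 0.0365]
orientation: [179.9, -0.2, -105.1]
force: [-1.1, -0.3, 0.6]
opening: 0.0463
gripper_force: 0.0
```

play_rows(plan=[[0,0,0,0,0,0],[0,0,0,0,0,0],[0,0,0,0,0,0],[0,0,0,0,0,0],[0,0,0,0,0,0],[0,0,0,0,0,0]], grip=1.4)

```text
clock: 27.85
tool_pos: [0.4334, 0.1701, 0.0381]
orientation: [-179.9, 0.1, -105.0]
force: [-1.4, -0.6, 8.4]
opening: 0.0236
gripper_force: 30.0
```

play_rows(plan=[[0,0,-2,0,0,0],[0,0,-3,0,0,0],[0,0,-3,0,0,0],[0,0,-2,0,0,0],[0,0,0,0,0,0]])

```text
clock: 28.27
tool_pos: [0.4347, 0.1711, 0.1415]
orientation: [-179.7, 0.4, -105.0]
force: [0.9, 0.9, -1.3]
opening: 0.0239
gripper_force: 30.0
```

```bash
python3 -c "
from h import *
s=save('wrist','w11')
pts('wrist',['cas24_c']);rk=(.6345,.038,8)
z=get_obs()['tool_pos'][2]
print(fit(s,True,[(0,0,.024,.056,z-.0015)],tuple(get_obs()['tool_pos'][:2])+(-15,),span=(.003,.003,2)))
x,y=slot(rk,.019);print(x,y);go(x,y,.13,-172,4)"
```

```text
wrist cas24_c [([0.4325, 0.1738, 0.1228], 0.65)]
(array([  0.4305,   0.1652, -10.5329]), np.float64(2.71))
0.6318557110817588 0.05681509330608983
turn z tot 66.97 (10 x 6.70)
now axes shift [  5.75 -22.15   0.79] = 6 x [ 0.959 -3.692  0.132]
after turn shift [-18.13 -13.96   0.79] = 6 x [-3.022 -2.326  0.131]
tilt rotvec fix [-0.05  0.13 -0.  ] pose [0.4328 0.1698 0.1379] yaw -105.03
```

play_rows(plan=[[0,0,0,0,0,6.7],[0,0,0,0,0,6.7],[0,0,0,0,0,6.7],[0,0,0,0,0,6.7],[0,0,0,0,0,6.7],[0,0,0,0,0,6.7],[0,0,0,0,0,6.7],[0,0,0,0,0,6.7],[0,0,0,0,0,6.7],[0,0,0,0,0,6.7],[-3,-2.33,0.1,0,0,0],[-3,-2.33,0.1,0,0,0],[-3,-2.33,0.1,0,0,0],[-3,-2.33,0.1,0,0,0],[-3,-2.33,0.1,0,0,0],[-3,-2.31,0.1,0,0,0],[0,0,1.5,0,0,0],[0,0,1.5,0,0,0],[0,0,0,0,0,0],[0,0,0,0,0,0]])

```text
clock: 30.03
tool_pos: [0.629, 0.0557, 0.0988]
orientation: [-179.9, -0.3, -172.0]
force: [0.6, -0.1, -1.1]
opening: 0.0238
gripper_force: 30.0
```

```bash
python3 -c "
from h import *
s=save('wrist','w12')
o=get_obs();print(o['opening'],o['gripper_force'])
pts('wrist',['cas24_c','rack'])
go(.631,.0568,.0505,-172,4)"
```

```text
0.023686048741362258 29.996615052223206
wrist cas24_c [([0.6311, 0.0553, 0.0813], 0.7)]
wrist rack [([0.6356, 0.0385, 0.0003], 0.72)]
turn z tot 0.04 (1 x 0.04)
now axes shift [-0.04 -0.    5.12] = 2 x [-2.00e-02 -2.00e-03  2.56e+00]
after turn shift [-0.04 -0.    5.12] = 2 x [-2.20e-02 -2.00e-03  2.56e+00]
tilt rotvec fix [-0.    0.04 -0.  ] pose [0.6306 0.0568 0.1017] yaw -171.96
```

View pics/w12.png

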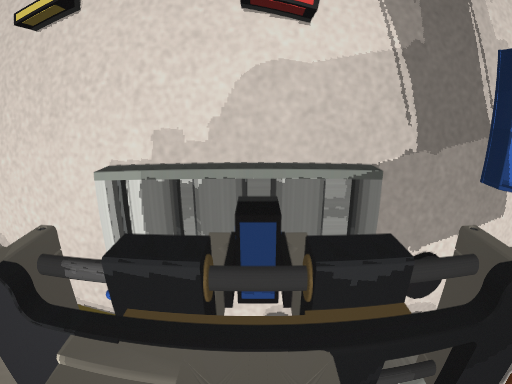

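The held blue cassette is over the 24 mm slot, centred at (258,250). I'll insert it.

play_rows(plan=[[-0.04,0,1.5,0,0,0],[0,0,1.3,0,0,0],[0,0,0.8,0,0,0],[0,0,0.7,0,0,0],[0,0,0.5,0,0,0],[0,0,0,0,0,0],[0,0,0,0,0,0],[0,0,0,0,0,0]])

```text
clock: 30.85
tool_pos: [0.6312, 0.0565, 0.0536]
orientation: [180.0, 0.0, -172.0]
force: [-0.3, 0.7, -0.9]
opening: 0.0235
gripper_force: 30.0
```

play_rows(plan=[[0,0,0.15,0,0,0],[0,0,0,0,0,0],[0,0,0,0,0,0]])

```text
clock: 31.1
tool_pos: [0.6313, 0.0566, 0.0522]
orientation: [180.0, 0.1, -172.0]
force: [-1.0, 0.3, 2.6]
opening: 0.0234
gripper_force: 30.0
```

play_rows(plan=[[0,0,0,0,0,0],[0,0,0,0,0,0],[0,0,0,0,0,0],[0,0,0,0,0,0],[0,0,-1.5,0,0,0],[0,0,-3,0,0,0],[0,0,-3.5,0,0,0],[0,0,-3,0,0,0],[0,0,-3,0,0,0],[3.5,-1,0,0,0,0],[3.5,-1,0,0,0,0],[3.5,0,0,0,0,0],[3.5,0,0,0,0,0],[0,0,0,0,0,0],[0,0,0,0,0,0]], grip=4.4)

```text
clock: 32.35
tool_pos: [0.4936, 0.0167, 0.1923]
orientation: [180.0, 0.1, -172.0]
force: [1.2, 0.5, 0.9]
opening: 0.0435
gripper_force: 0.0
```

```bash
python3 -c "
from h import *
s=save('wrist','w13')
pts('wrist',['cas24_c','cas30_c','rack'])
print(fit(s,True,[(0,.019,.056,.024,.048)],(.6345,.038,8)), fit(s,True,[(0,.019,.056,.024,.048)],(.6335,.039,8)))
t=save('top','t13'); pts('top',['cas24_c','cas30_c'])
for k,p in {30:(.456,.045,-6)}.items():
    print(k,fit(t,False,[(0,0,CAS[k],.056,.034)],p), fit(s,True,[(0,0,CAS[k],.056,.034)],p))
go(.455,.047,.12,-96,4)"
```

```text
wrist cas24_c [([0.6331, 0.0557, 0.0355], 0.74)]
wrist cas30_c [([0.4537, 0.0507, 0.0188], 0.8)]
wrist rack [([0.6334, 0.0379, -0.0003], 0.77)]
(array([ 0.6342,  0.036 , -7.2958]), np.float64(4.54)) (array([ 0.6348,  0.0361, -5.6921]), np.float64(4.54))
top cas24_c [([0.6326, 0.0556, 0.0291], 0.78)]
top cas30_c [([0.635, 0.054, 0.0299], 0.53)]
30 (array([ 4.66800e-01,  6.20000e-03, -1.52717e+01]), np.float64(0.83)) (array([ 0.4513,  0.048 , -4.5194]), np.float64(8.31))
turn z tot -76.01 (11 x -6.91)
now axes shift [3.59 3.51 7.12] = 3 x [1.197 1.17  2.372]
after turn shift [-2.53  4.34  7.11] = 3 x [-0.845  1.446  2.371]
tilt rotvec fix [-0.01 -0.04  0.  ] pose [0.4955 0.0173 0.1911] yaw -172.01
```

play_rows(plan=[[1.24,1.16,1.5,0,0,0],[1.24,1.16,1.5,0,0,0],[1.23,1.16,1.5,0,0,0],[0,0,1.5,0,0,-7],[0,0,1.1,0,0,-7],[0,0,0,0,0,-7],[0,0,0,0,0,-7],[0,0,0,0,0,-7],[0,0,0,0,0,-7],[0,0,0,0,0,-7],[0,0,0,0,0,-7],[0,0,0,0,0,-7],[0,0,0,0,0,-7],[0,0,0,0,0,-7],[0,0,0,0,0,0],[0,0,0,0,0,0],[0,0,0,0,0,0]], grip=5.2)

```text
clock: 34.12
tool_pos: [0.4535, 0.0465, 0.1204]
orientation: [180.0, -0.0, -95.2]
force: [-0.4, 0.3, -0.4]
opening: 0.0519
gripper_force: 0.0
```

```bash
cat >> h.py <<'E'
HUE={12:(20,35),18:(45,85),24:(100,125),30:None}
def top_px(s,k):
    """pixel centroid & long-axis of the coloured cassette top nearest the image middle"""
    h=cv2.cvtColor(s['frame'],cv2.COLOR_RGB2HSV); H,S,V=h[...,0],h[...,1],h[...,2]
    m=((H<8)|(H>172)) if k==30 else (H>HUE[k][0])&(H<HUE[k][1])
    m=(m&(S>110)&(V>45)).astype(np.uint8)
    m[:110]=0
    n,l,st,ce=cv2.connectedComponentsWithStats(m)
    if n<2: return None
    return [(st[i].tolist(),ce[i].round(1).tolist()) for i in np.argsort(-st[1:,4])[:3]+1]
def chk(k,w,tz=.034,nm=None):
    s=save('wrist',nm) if nm else snapshot('wrist')
    r=top_px(s,k); print('blobs [x y w h area] centre',r)
    if r: print('world',pix2plane(s,r[0][1],tz,True).round(4))
    print('spot');pts('wrist',['cas%d_c'%k])
    o=get_obs(); yaw=o['orientation'][2]
    print('tcp px',w2pix(s,[*o['tool_pos'][:2],tz],True).round(1))
    print('fit',fit(s,True,[(0,0,w,.056,tz)],(o['tool_pos'][0],o['tool_pos'][1],yaw+90),span=(.004,.004,3)))
E
python3 -c "
from h import *
chk(30,.03,nm='w14');go(.4535,.047,.037,-95,4)"
```

```text
blobs [x y w h area] centre [([240, 183, 32, 58, 1786], [255.8, 210.9])]
world [[0.4537 0.048  0.034 ]]
spot
wrist cas30_c [([0.4544, 0.05, 0.0182], 0.63)]
tcp px [[256. 209.]]
fit (array([ 0.453 ,  0.0426, -4.9594]), np.float64(6.2))
turn z tot -0.16 (1 x -0.16)
now axes shift [-0.06 -0.    8.35] = 3 x [-1.900e-02 -1.000e-03  2.782e+00]
after turn shift [-0.05 -0.    8.35] = 3 x [-0.018 -0.     2.782]
tilt rotvec fix [ 0.01 -0.01 -0.  ] pose [0.4534 0.0465 0.1205] yaw -95.16
```

play_rows(plan=[[-0.1,0,3,0,0,0],[0,0,3,0,0,0],[0,0,2.3,0,0,0],[0,0,0,0,0,0],[0,0,0,0,0,0]])

```text
clock: 34.63
tool_pos: [0.4529, 0.047, 0.037]
orientation: [179.9, -0.1, -95.1]
force: [-0.0, 0.1, 0.1]
opening: 0.0518
gripper_force: 0.0
```

play_rows(plan=[[0,0,0,0,0,0],[0,0,0,0,0,0],[0,0,0,0,0,0],[0,0,0,0,0,0],[0,0,0,0,0,0],[0,0,0,0,0,0]], grip=2.0)

```text
clock: 35.13
tool_pos: [0.4542, 0.0478, 0.0386]
orientation: [-179.9, 0.1, -95.0]
force: [-1.1, 0.8, 7.8]
opening: 0.0297
gripper_force: 30.0
```

play_rows(plan=[[0,0,-2,0,0,0],[0,0,-3,0,0,0],[0,0,-3,0,0,0],[0,0,-2,0,0,0],[0,0,0,0,0,0]])

```text
clock: 35.55
tool_pos: [0.4557, 0.0484, 0.142]
orientation: [-179.6, 0.2, -95.0]
force: [1.1, -0.1, -0.9]
opening: 0.0296
gripper_force: 30.0
```

```bash
python3 -c "
from h import *
o=get_obs();print(o['opening'],o['gripper_force'])
x,y=slot((.6345,.038,8),.084);print(x,y);go(x,y,.13,-172,3.9)"
```

```text
0.02961772167023345 29.999796152114868
0.6228094595193544 0.12118251777429193
turn z tot 77.03 (12 x 6.42)
now axes shift [ -8.7  -16.01   1.34] = 5 x [-1.739 -3.203  0.267]
after turn shift [-17.57   4.88   1.2 ] = 5 x [-3.513  0.977  0.24 ]
tilt rotvec fix [-0.38  0.21 -0.  ] pose [0.4557 0.0484 0.142 ] yaw -94.97
```

play_rows(plan=[[0,0,0,0,0,7],[0,0,0,0,0,7],[0,0,0,0,0,7],[0,0,0,0,0,7],[0,0,0,0,0,7],[0,0,0,0,0,7],[0,0,0,0,0,7],[0,0,0,0,0,7],[0,0,0,0,0,7],[0,0,0,0,0,7],[0,0,0,0,0,7],[-3.55,0.99,0.1,0,0,0],[-3.55,0.99,0.1,0,0,0],[-3.55,0.99,0.1,0,0,0],[-3.55,0.98,0.1,0,0,0],[-3.55,0.98,0.1,0,0,0],[0,0,1.8,0,0,0],[0,0,1.7,0,0,0],[0,0,0,0,0,0],[0,0,0,0,0,0]])

```text
clock: 37.22
tool_pos: [0.6212, 0.1204, 0.0961]
orientation: [-179.9, -0.2, -172.0]
force: [-0.1, -0.3, -1.4]
opening: 0.0296
gripper_force: 30.0
```

```bash
python3 -c "
from h import *
o=get_obs();print(o['opening'],o['gripper_force'])
s=save('wrist','w15')
pts('wrist',['cas30_c','cas24_c','rack'])
go(.6225,.1212,.0522,-172,4)"
```

```text
0.029550457400613992 29.999832808971405
wrist cas30_c [([0.6202, 0.1195, 0.0734], 0.81)]
wrist cas24_c [([0.6336, 0.0568, 0.0328], 0.74)]
wrist rack [([0.6365, 0.0401, 0.0042], 0.96)]
turn z tot 0.00 (1 x 0.00)
now axes shift [0.04 0.01 4.68] = 2 x [0.021 0.007 2.34 ]
after turn shift [0.03 0.02 4.68] = 2 x [0.016 0.008 2.34 ]
tilt rotvec fix [0.03 0.11 0.  ] pose [0.6228 0.1211 0.099 ] yaw -172.00
```

play_rows(plan=[[0,0,1.5,0,0,0],[0,0,1.2,0,0,0],[0,0,0.8,0,0,0],[0,0,0.7,0,0,0],[0,0,0.4,0,0,0],[0,0,0,0,0,0],[0,0,0,0,0,0]])

```text
clock: 38.0
tool_pos: [0.622, 0.1207, 0.0526]
orientation: [-180.0, -0.0, -172.0]
force: [-6.5, -0.5, 8.9]
opening: 0.0296
gripper_force: 30.0
```

play_rows(plan=[[0,0,0,0,0,0],[0,0,0,0,0,0],[0,0,0,0,0,0],[0,0,0,0,0,0],[0,0,-1.5,0,0,0],[0,0,-3,0,0,0],[0,0,-3.5,0,0,0],[0,0,-3,0,0,0],[0,0,-1.5,0,0,0],[3.9,-1,0,0,0,0],[3.9,-1,0,0,0,0],[3.9,-1,0,0,0,0],[3,-3,0,0,0,0],[0,-4,0,0,0,0],[0,-4,0,0,0,0],[0,-4,0,0,0,0],[0,0,0,0,0,0],[0,0,0,0,0,0]], grip=4.6)

```text
clock: 39.5
tool_pos: [0.5022, -0.0792, 0.1765]
orientation: [-180.0, -0.0, -172.2]
force: [0.2, 1.2, -0.2]
opening: 0.0457
gripper_force: 0.0
```

```bash
python3 -c "
from h import *
s=save('wrist','w16')
pts('wrist',['cas24_c','cas30_c','cas18_c','cas12_c','rack'])
t=save('top','t16'); pts('top',['cas24_c','cas30_c','cas18_c'])
for k,p in {18:(.446,-.053,4.7),12:(.472,-.158,19)}.items():
    print(k,fit(s,True,[(0,0,CAS[k],.056,.034)],p))
go(.4455,-.053,.12,-85.3,4)"
```

```text
wrist cas24_c []
wrist cas30_c []
wrist cas18_c [([0.4504, -0.0507, 0.0202], 0.82)]
wrist cas12_c [([0.47, -0.1584, 0.0154], 0.92)]
wrist rack []
top cas24_c [([0.6306, 0.0566, 0.0297], 0.61)]
top cas30_c [([0.6244, 0.1252, 0.0313], 0.62)]
top cas18_c [([0.6283, 0.1274, 0.0293], 0.71)]
18 (array([ 0.4434, -0.0517,  5.1659]), np.float64(10.31))
12 (array([ 0.4658, -0.1544, 15.8289]), np.float64(9.64))
turn z tot -86.63 (13 x -6.66)
now axes shift [5.3  3.12 5.66] = 3 x [1.768 1.042 1.887]
after turn shift [-2.81  5.48  5.66] = 3 x [-0.936  1.826  1.887]
tilt rotvec fix [-0.  0. -0.] pose [ 0.5024 -0.0765  0.1766] yaw -171.93
```

play_rows(plan=[[1.79,1.04,1.5,0,0,0],[1.79,1.05,1.5,0,0,0],[1.79,1.05,1.5,0,0,0],[0,0,1.1,0,0,-7],[0,0,0,0,0,-7],[0,0,0,0,0,-7],[0,0,0,0,0,-7],[0,0,0,0,0,-7],[0,0,0,0,0,-7],[0,0,0,0,0,-7],[0,0,0,0,0,-7],[0,0,0,0,0,-7],[0,0,0,0,0,-7],[0,0,0,0,0,-7],[0,0,0,0,0,-7],[0,0,0,0,0,-3],[0,0,0,0,0,0],[0,0,0,0,0,0],[0,0,0,0,0,0]], grip=4.2)

```text
clock: 41.58
tool_pos: [0.4448, -0.0534, 0.1206]
orientation: [-180.0, 0.0, -85.1]
force: [0.3, 0.2, -0.1]
opening: 0.042
gripper_force: 0.0
```

```bash
python3 -c "
from h import *
chk(18,.018,nm='w17');go(.445,-.0525,.037,-85,4)"
```

```text
blobs [x y w h area] centre [([249, 183, 17, 57, 899], [256.7, 210.4])]
world [[ 0.4441 -0.0519  0.034 ]]
spot
wrist cas18_c [([0.4496, -0.0488, 0.019], 0.74)]
tcp px [[256.1 208.5]]
fit (array([ 0.4439, -0.0509,  5.4481]), np.float64(6.55))
turn z tot -0.08 (1 x -0.08)
now axes shift [-0.09 -0.03  8.36] = 3 x [-0.031 -0.011  2.785]
after turn shift [-0.09 -0.03  8.36] = 3 x [-0.031 -0.011  2.785]
tilt rotvec fix [0. 0. 0.] pose [ 0.4448 -0.0535  0.1206] yaw -85.08
```

play_rows(plan=[[-0.15,0,3,0,0,0],[0,0,3,0,0,0],[0,0,2.3,0,0,0],[0,0,0,0,0,0],[0,0,0,0,0,0]])

```text
clock: 42.1
tool_pos: [0.4439, -0.0523, 0.037]
orientation: [179.8, -0.1, -85.0]
force: [-0.5, -0.1, 0.1]
opening: 0.0421
gripper_force: 0.0
```

play_rows(plan=[[0,0,0,0,0,0],[0,0,0,0,0,0],[0,0,0,0,0,0],[0,0,0,0,0,0],[0,0,0,0,0,0],[0,0,0,0,0,0]], grip=0.8)

```text
clock: 42.6
tool_pos: [0.4453, -0.0519, 0.0385]
orientation: [-179.9, 0.0, -85.0]
force: [-2.1, 1.4, 8.2]
opening: 0.0177
gripper_force: 30.0
```

play_rows(plan=[[0,0,-2,0,0,0],[0,0,-3,0,0,0],[0,0,-3,0,0,0],[0,0,-2,0,0,0],[0,0,0,0,0,0]])

```text
clock: 43.02
tool_pos: [0.4471, -0.0515, 0.142]
orientation: [-179.6, 0.1, -85.0]
force: [0.9, -0.5, -1.1]
opening: 0.0178
gripper_force: 30.0
```

```bash
python3 -c "
from h import *
snapshot('top');o=get_obs();print(o['opening'],o['gripper_force'])
x,y=slot((.6345,.038,8),-.04);print(x,y);go(x,y,.13,-172,3.9)"
```

```text
0.017685419310337364 29.99894678592682
0.6400669240384026 -0.001610722749662813
turn z tot 87.00 (13 x 6.69)
now axes shift [ -3.29 -19.76   1.1 ] = 6 x [-0.548 -3.293  0.184]
after turn shift [-19.91   2.25   0.99] = 6 x [-3.319  0.376  0.165]
tilt rotvec fix [-0.31  0.06 -0.  ] pose [ 0.446  -0.0516  0.1399] yaw -85.00
```

play_rows(plan=[[0,0,0,0,0,6.7],[0,0,0,0,0,6.7],[0,0,0,0,0,6.7],[0,0,0,0,0,6.7],[0,0,0,0,0,6.7],[0,0,0,0,0,6.7],[0,0,0,0,0,6.7],[0,0,0,0,0,6.7],[0,0,0,0,0,6.7],[0,0,0,0,0,6.7],[0,0,0,0,0,6.7],[0,0,0,0,0,6.7],[0,0,0,0,0,6.6]])

```text
clock: 44.15
tool_pos: [0.4438, -0.0522, 0.1365]
orientation: [180.0, -0.1, -172.4]
force: [0.3, 0.9, 0.4]
opening: 0.0178
gripper_force: 30.0
```

play_rows(plan=[[-3.33,0.38,0.1,0,0,0],[-3.33,0.38,0.1,0,0,0],[-3.33,0.38,0.1,0,0,0],[-3.33,0.37,0.1,0,0,0],[-3.33,0.37,0.1,0,0,0],[-3.33,0.37,0.1,0,0,0],[0,0,1.7,0,0,0],[0,0,1.6,0,0,0],[0,0,0,0,0,0],[0,0,0,0,0,0],[0,0,0,0,0,0]])

```text
clock: 45.07
tool_pos: [0.6392, -0.0021, 0.0987]
orientation: [-180.0, -0.0, -172.0]
force: [0.9, -0.1, -1.0]
opening: 0.0176
gripper_force: 30.0
```

```bash
python3 -c "
from h import *
s=save('wrist','w18');o=get_obs();print(o['opening'],o['gripper_force'])
pts('wrist',['cas18_c','cas24_c','cas30_c','rack'])
go(.6395,-.0016,.0525,-172,4)"
```

```text
0.01782175709439478 29.99910682439804
wrist cas18_c [([0.6424, 0.0007, 0.0767], 0.65)]
wrist cas24_c [([0.6329, 0.0554, 0.0296], 0.79)]
wrist cas30_c [([0.627, 0.121, 0.0322], 0.97)]
wrist rack [([0.6315, 0.0384, -0.0024], 0.86)]
turn z tot -0.00 (1 x -0.00)
now axes shift [0.02 0.03 4.72] = 2 x [0.012 0.015 2.358]
after turn shift [0.01 0.03 4.72] = 2 x [0.007 0.015 2.358]
tilt rotvec fix [0.01 0.1  0.  ] pose [ 0.6397 -0.0019  0.0997] yaw -172.00
```

View pics/w18.png

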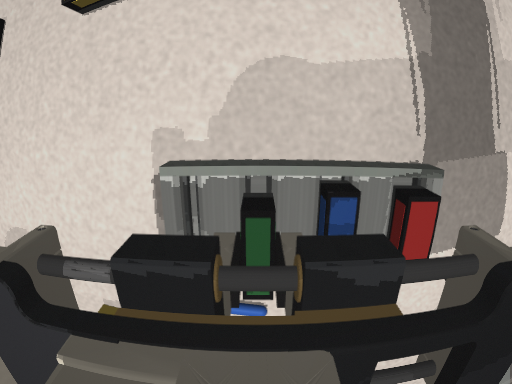

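Blue and red stand in their slots, and green is held over the 18 mm slot (258,250). I'll insert it.

play_rows(plan=[[0,0.03,1.5,0,0,0],[0,0,1.2,0,0,0],[0,0,0.8,0,0,0],[0,0,0.7,0,0,0],[0,0,0.5,0,0,0],[0,0,0,0,0,0],[0,0,0,0,0,0]])

```text
clock: 45.9
tool_pos: [0.6392, -0.0018, 0.0522]
orientation: [-180.0, -0.0, -172.0]
force: [-2.7, 0.1, 5.9]
opening: 0.0176
gripper_force: 30.0
```

play_rows(plan=[[0,0,0,0,0,0],[0,0,0,0,0,0],[0,0,0,0,0,0],[0,0,0,0,0,0],[0,0,-1.5,0,0,0],[0,0,-3,0,0,0],[0,0,-3.5,0,0,0],[0,0,-3,0,0,0],[0,0,-1.5,0,0,0],[3.8,-1.5,0,0,0,0],[3.8,-1.5,0,0,0,0],[3.8,-1.5,0,0,0,0],[0,-3.5,0,0,0,0],[0,-4,0,0,0,0],[0,-4,0,0,0,0],[0,0,0,0,0,0],[0,0,0,0,0,0]], grip=4.0)

```text
clock: 47.32
tool_pos: [0.5484, -0.178, 0.1762]
orientation: [180.0, -0.0, -172.2]
force: [0.8, 0.7, -0.3]
opening: 0.04
gripper_force: 0.0
```

```bash
python3 -c "
from h import *
s=save('wrist','w19')
pts('wrist',['cas18_c','cas12_c'])
for p in ((.470,-.158,18),): print(fit(s,True,[(0,0,.012,.056,.034)],p),fit(s,True,[(0,0,.0085,.0525,.034)],p))
r=top_px(s,12);print(r)
if r: print(pix2plane(s,r[0][1],.034,True))
go(.470,-.158,.12,-71,4)"
```

```text
wrist cas18_c []
wrist cas12_c [([0.469, -0.1591, 0.0168], 0.66)]
(array([ 0.4695, -0.1583, 16.7541]), np.float64(10.3)) (array([ 0.4684, -0.1607, 16.5066]), np.float64(9.63))
[([264, 110, 52, 13, 406], [288.2, 114.9]), ([334, 284, 1, 1, 1], [334.0, 284.0])]
[[ 0.46990886 -0.15927283  0.034     ]]
turn z tot -100.99 (15 x -6.73)
now axes shift [7.54 2.82 5.64] = 3 x [2.513 0.939 1.881]
after turn shift [-4.2   6.86  5.64] = 3 x [-1.401  2.288  1.88 ]
tilt rotvec fix [ 0.01 -0.01 -0.  ] pose [ 0.5486 -0.1754  0.1764] yaw -171.99
```

play_rows(plan=[[1.9,0.7,1.5,0,0,0],[1.9,0.7,1.5,0,0,0],[1.9,0.65,1.5,0,0,0],[1.9,0.65,1.1,0,0,0],[0,0,0,0,0,-7.06],[0,0,0,0,0,-7.06],[0,0,0,0,0,-7.06],[0,0,0,0,0,-7.06],[0,0,0,0,0,-7.06],[0,0,0,0,0,-7.06],[0,0,0,0,0,-7.06],[0,0,0,0,0,-7.06],[0,0,0,0,0,-7.06],[0,0,0,0,0,-7.06],[0,0,0,0,0,-7.06],[0,0,0,0,0,-7.06],[0,0,0,0,0,-7.06],[0,0,0,0,0,-7.06],[0,0,0,0,0,0],[0,0,0,0,0,0]])

```text
clock: 49.13
tool_pos: [0.4699, -0.1588, 0.1207]
orientation: [-180.0, -0.0, -73.3]
force: [0.4, -0.4, -0.1]
opening: 0.0402
gripper_force: 0.0
```

play_rows(plan=[[0,0,0,0,0,0],[0,0,0,0,0,0]], grip=3.6)

```text
clock: 49.3
tool_pos: [0.4698, -0.1594, 0.1206]
orientation: [-180.0, 0.0, -73.3]
force: [0.2, -0.5, 0.4]
opening: 0.0369
gripper_force: 0.0
```

```bash
python3 -c "
from h import *
chk(12,.012,nm='w20');go(.4695,-.1590,.037,-73.2,4)"
```

```text
blobs [x y w h area] centre [([252, 181, 9, 58, 517], [256.0, 209.2]), ([0, 227, 1, 13, 13], [0.0, 233.0]), ([0, 128, 1, 12, 12], [0.0, 133.5])]
world [[ 0.4696 -0.1586  0.034 ]]
spot
wrist cas12_c [([0.468, -0.1581, 0.0163], 0.66)]
tcp px [[256.3 208.1]]
fit (array([ 0.471 , -0.1642, 16.6447]), np.float64(7.34))
turn z tot -0.04 (1 x -0.04)
now axes shift [-0.06 -0.    8.36] = 3 x [-0.021 -0.     2.786]
after turn shift [-0.06 -0.    8.36] = 3 x [-0.021 -0.     2.786]
tilt rotvec fix [-0.  0. -0.] pose [ 0.4697 -0.1596  0.1206] yaw -73.24
```

Well aligned. I'll grip it.

play_rows(plan=[[-0.1,0,3,0,0,0],[0,0,3,0,0,0],[0,0,2.3,0,0,0],[0,0,0,0,0,0],[0,0,0,0,0,0]])

```text
clock: 49.82
tool_pos: [0.4686, -0.159, 0.037]
orientation: [179.8, 0.0, -73.2]
force: [-0.5, -0.4, -0.1]
opening: 0.0362
gripper_force: 0.0
```

play_rows(plan=[[0,0,0,0,0,0],[0,0,0,0,0,0],[0,0,0,0,0,0],[0,0,0,0,0,0],[0,0,0,0,0,0],[0,0,0,0,0,0],[0,0,0,0,0,0]], grip=0.3)

```text
clock: 50.4
tool_pos: [0.4701, -0.1588, 0.0385]
orientation: [-179.9, -0.0, -73.1]
force: [-1.1, 1.0, 7.2]
opening: 0.0117
gripper_force: 30.0
```

play_rows(plan=[[0,0,-2,0,0,0],[0,0,-3,0,0,0],[0,0,-3,0,0,0],[0,0,-2,0,0,0],[0,0,0,0,0,0],[0,0,0,0,0,0]])

```text
clock: 50.9
tool_pos: [0.47, -0.1587, 0.1388]
orientation: [-179.8, -0.0, -73.2]
force: [-0.1, 0.6, -1.1]
opening: 0.0117
gripper_force: 29.9
```

play_rows(plan=[[0,0,0,0,0,7.05],[0,0,0,0,0,7.05],[0,0,0,0,0,7.05],[0,0,0,0,0,7.05],[0,0,0,0,0,7.05],[0,0,0,0,0,7.05],[0,0,0,0,0,7.05],[0,0,0,0,0,7.05],[0,0,0,0,0,7.05],[0,0,0,0,0,7.05],[0,0,0,0,0,7.05],[0,0,0,0,0,7.05],[0,0,0,0,0,7.05],[0,0,0,0,0,7.05],[0,0,0,0,0,0],[0,0,0,0,0,0]])

```text
clock: 52.23
tool_pos: [0.4687, -0.1588, 0.1365]
orientation: [180.0, -0.1, -171.7]
force: [-0.5, -0.5, -0.0]
opening: 0.0118
gripper_force: 29.9
```

```bash
python3 -c "
from h import *
snapshot('top');o=get_obs();print(o['opening'],o['gripper_force'])
x,y=slot((.6345,.038,8),-.093);print(x,y);go(x-.0005,y,.10,-172,3.9)"
```

```text
0.01188358652029554 29.934943914413452
0.647443098389286 -0.05409493039296604
turn z tot 0.38 (1 x 0.38)
now axes shift [-19.15   7.76   3.64] = 6 x [-3.192  1.294  0.607]
after turn shift [-19.09   7.89   3.67] = 6 x [-3.182  1.315  0.612]
tilt rotvec fix [ 0.02 -0.09 -0.  ] pose [ 0.4688 -0.1588  0.1367] yaw -171.62
```

play_rows(plan=[[-3.19,1.31,0.1,0,0,0.4],[-3.19,1.31,0.1,0,0,0],[-3.19,1.31,0.1,0,0,0],[-3.19,1.31,0.1,0,0,0],[-3.18,1.31,0.1,0,0,0],[-3.18,1.31,0.1,0,0,0],[0,0,1.7,0,0,0],[0,0,1.5,0,0,0],[0,0,0,0,0,0],[0,0,0,0,0,0],[0,0,0,0,0,0]])

```text
clock: 53.2
tool_pos: [0.6483, -0.0552, 0.1001]
orientation: [-180.0, 0.0, -172.2]
force: [0.1, -0.0, -1.1]
opening: 0.0116
gripper_force: 29.9
```

```bash
python3 -c "
from h import *
s=save('wrist','w21');o=get_obs();print(o['opening'],o['gripper_force'])
pts('wrist',['cas12_c','cas18_c','cas24_c','cas30_c','rack'])
cv2.imwrite('pics/w21x.png',cv2.resize(s['frame'][130:330,130:450,::-1],(800,500),interpolation=cv2.INTER_CUBIC))
go(.647,-.0541,.0525,-172,4)"
```

```text
0.011714906028192739 29.934818744659424
wrist cas12_c [([0.6478, -0.0528, 0.079], 0.78)]
wrist cas18_c [([0.6415, 0.0006, 0.028], 0.71)]
wrist cas24_c [([0.6321, 0.057, 0.0315], 0.62)]
wrist cas30_c [([0.6274, 0.121, 0.0321], 0.89)]
wrist rack [([0.6316, 0.0397, -0.0025], 0.92)]
turn z tot -0.26 (1 x -0.26)
now axes shift [0.13 0.12 4.8 ] = 2 x [0.064 0.06  2.398]
after turn shift [0.12 0.12 4.8 ] = 2 x [0.061 0.061 2.398]
tilt rotvec fix [0.   0.08 0.  ] pose [ 0.6484 -0.0551  0.1005] yaw -172.26
```

View pics/w21x.png

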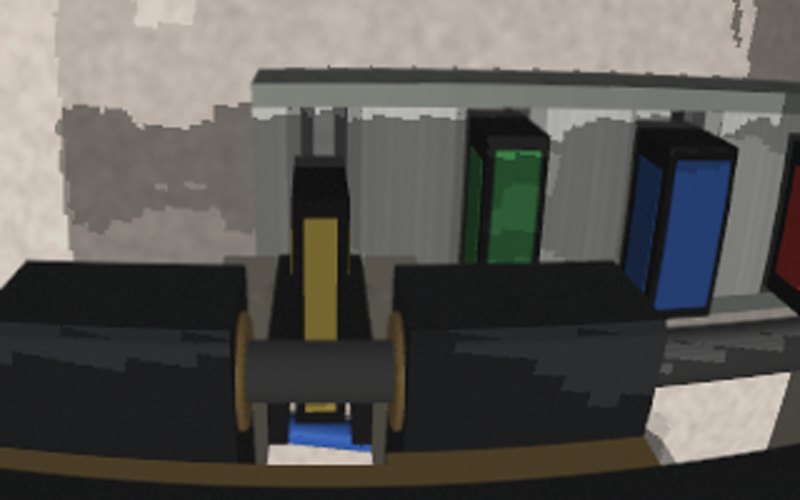

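Yellow (320) is in line with the 12 mm slot (307–340), and green and blue are seated. I'll correct 1 mm and insert.

play_rows(plan=[[0.1,0.12,1.5,0,0,-0.3],[0,0,1.3,0,0,0],[0,0,0.8,0,0,0],[0,0,0.7,0,0,0],[0,0,0.5,0,0,0],[0,0,0,0,0,0],[0,0,0,0,0,0]])

```text
clock: 54.08
tool_pos: [0.6473, -0.0542, 0.0523]
orientation: [-180.0, 0.0, -171.9]
force: [-0.9, -1.8, 3.5]
opening: 0.0116
gripper_force: 30.0
```

play_rows(plan=[[0,0,0,0,0,0],[0,0,0,0,0,0],[0,0,0,0,0,0],[0,0,0,0,0,0],[0,0,-1.5,0,0,0],[0,0,-3,0,0,0],[0,0,-3.5,0,0,0],[0,0,-3.5,0,0,0],[0,0,-3,0,0,0],[3.8,0,-1,0,0,0],[3.8,1,0,0,0,0],[3.8,3,0,0,0,0],[0,3.5,0,0,0,0],[0,0,0,0,0,0],[0,0,0,0,0,0],[0,0,0,0,0,0]], grip=3.0)

```text
clock: 55.42
tool_pos: [0.5297, 0.0012, 0.2068]
orientation: [180.0, 0.0, -171.9]
force: [-0.7, -0.2, -0.2]
opening: 0.03
gripper_force: 0.0
```

```bash
python3 -c "
from h import *
s=save('wrist','w22')
pts('wrist',['cas12_c','cas18_c','cas24_c','cas30_c','rack'])
sc=save('scene','s22'); pts('scene',['cas12_c','cas18_c','cas24_c','cas30_c','blank18_c','blank24_c','blank30_c'])
a=cv2.resize(s['frame'][100:280,100:420,::-1],(800,450),interpolation=cv2.INTER_CUBIC)
b=sc['frame'][100:250,215:405,::-1]; b=cv2.resize(b,None,fx=2.6,fy=1.0) if 0 else b
c=np.zeros((600,800,3),np.uint8); c[:450]=a; c[450:600,:190]=b
b2=sc['frame'][180:255,215:330,::-1]; c[450:600,200:430]=cv2.resize(b2,(230,150),interpolation=cv2.INTER_CUBIC)
b3=sc['frame'][115:175,310:400,::-1]; c[450:600,440:665]=cv2.resize(b3,(225,150),interpolation=cv2.INTER_CUBIC)
cv2.imwrite('pics/c22.png',c)
go(.506,-.3255,.2,140,4)"
```

```text
wrist cas12_c []
wrist cas18_c [([0.6447, -0.0001, 0.0324], 0.86)]
wrist cas24_c [([0.6304, 0.0588, 0.0319], 0.48)]
wrist cas30_c []
wrist rack [([0.6349, 0.0382, 0.0017], 0.79)]
scene cas12_c [([0.6475, -0.0562, 0.0308], 0.55)]
scene cas18_c [([0.6406, -0.0013, 0.0306], 0.76)]
scene cas24_c [([0.6309, 0.0536, 0.0327], 0.68)]
scene cas30_c [([0.6322, 0.122, 0.0306], 0.88)]
scene blank18_c [([0.5353, 0.3545, 0.0212], 0.63)]
scene blank24_c [([0.5353, 0.3505, 0.0222], 0.5)]
scene blank30_c [([0.4751, 0.3732, 0.0213], 0.6)]
turn z tot 48.03 (7 x 6.86)
now axes shift [  6.88 -32.     0.65] = 9 x [ 0.765 -3.555  0.073]
after turn shift [-19.19 -26.51   0.65] = 9 x [-2.132 -2.946  0.073]
tilt rotvec fix [ 0. -0. -0.] pose [0.5295 0.0009 0.2065] yaw -171.97
```

View pics/c22.png

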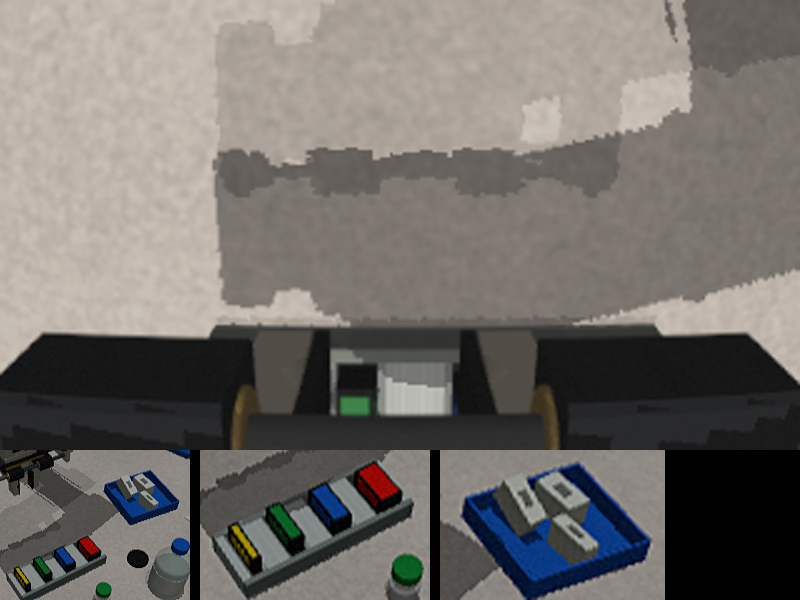

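Run:
```python
from h import *
K=dict(fx=418.1260159804031,fy=418.1260159804031,cx=262.5108613751657,cy=190.84576211240224,position=np.array([1.15774546,-0.23005304,0.80665123]),attitude=np.array([-139.90959047,-1.0764041,66.32489387]))
im=cv2.imread('pics/s22.png'); K['frame']=im[:,:,::-1].copy()
h=cv2.cvtColor(im,cv2.COLOR_BGR2HSV);H,S,V=[h[...,i] for i in range(3)]
rk=(.6345,.038,8)
for k,y in {12:-.093,18:-.04,24:.019,30:.084}.items():
    p=slot(rk,y); u=w2pix(K,[*p,.048],False)[0]
    m=((H<8)|(H>172)) if k==30 else (H>HUE[k][0])&(H<HUE[k][1])
    m=m&(S>110)&(V>60); m2=np.zeros_like(m); a,b=u.astype(int); m2[b-16:b+17,a-16:a+17]=m[b-16:b+17,a-16:a+17]
    q=np.argwhere(m2)[:,::-1].astype(np.float32); w=pix2plane(K,q,.048,False)[:,:2]
    (c,sz,an)=cv2.minAreaRect((w*1000).astype(np.float32)); d=w.mean(0)-p
    print(k,len(q),'err mm',(d*1000).round(1),'rect',np.round(c,1),np.round(sz,1),round(an,1), 'fit',fit(K,False,[(0,0,.056,CAS[k],.048)],(*p,8),blurs=(1,),span=(.003,.003,2)), np.round(p,4))
```

```text
12 79 err mm [ 2.3 -1. ] rect [647.5 -57.1] [49.1 14.8] 8.4 fit (array([ 0.6452, -0.0516,  9.3657]), np.float64(6.51)) [ 0.6474 -0.0541]
18 101 err mm [0.  0.9] rect [640.2  -2.9] [47.9 17.4] 7.7 fit (array([6.38100e-01, 3.00000e-04, 1.15572e+01]), np.float64(5.37)) [ 0.6401 -0.0016]
24 154 err mm [3.2 0.1] rect [636.2  53.4] [51.2 28.6] 8.0 fit (array([0.6319, 0.0594, 8.8939]), np.float64(6.24)) [0.6319 0.0568]
30 202 err mm [ 7.1 -0.1] rect [630.5 118. ] [50.2 37.4] 9.3 fit (array([0.627 , 0.1249, 9.8348]), np.float64(6.56)) [0.6228 0.1212]
```

All four cassettes stand level in their own slots and all three blanks are in the tray. The insertion forces also point to ledge contact at equal heights. Now the iris.

play_rows(plan=[[0.76,-3.55,0,0,0,0],[0.76,-3.55,0,0,0,0],[0.76,-3.55,0,0,0,0],[0.76,-3.55,0,0,0,0],[0.76,-3.55,0,0,0,0],[0.77,-3.55,0,0,0,0],[0.77,-3.55,0,0,0,0],[0.77,-3.55,0,0,0,0],[0.77,-3.55,0,0,0,0],[0,0,0,0,0,0],[0,0,3,0,0,0],[0,0,3,0,0,0],[0,0,0,0,0,0],[0,0,0,0,0,0],[0,0,0,0,0,0]], grip=8.7)

```text
clock: 57.37
tool_pos: [0.5068, -0.3253, 0.148]
orientation: [-179.9, 0.0, -171.9]
force: [0.3, 0.4, 0.9]
opening: 0.0872
gripper_force: 0.0
```

```bash
cat >> h.py <<'E'
def mark(s,c=(.5062,-.3256)):
    h=rect(s,c[0]-.04,c[0]+.04,c[1]-.04,c[1]+.04,.086,.0002,True); h=cv2.cvtColor(h,cv2.COLOR_BGR2HSV).astype(int)
    n=h.shape[0]; out={}
    for nm,m in (('red',((h[...,0]<10)|(h[...,0]>170))&(h[...,1]>120)&(h[...,2]>60)),('green',(h[...,0]>45)&(h[...,0]<85)&(h[...,1]>90)&(h[...,2]>40))):
        q=np.argwhere(m); q=q[np.hypot(*(q-n/2).T)<115]
        out[nm]=(q.mean(0)-n/2) if len(q) else None
    print({k:None if v is None else (v*.2).round(1) for k,v in out.items()})
    a=np.radians(np.arange(-30,130,1.0)); rr=np.arange(.0255,.0285,.0005)
    A,Rr=np.meshgrid(a,rr,indexing='ij')
    P=np.c_[(c[0]-Rr*np.cos(A)).ravel(),(c[1]-Rr*np.sin(A)).ravel(),np.full(A.size,.072)]
    m=w2pix(s,P,True).astype(np.float32)
    v=cv2.remap(s['frame'].min(axis=2),m[:,:1],m[:,1:],cv2.INTER_LINEAR).reshape(A.shape).mean(1)
    k=np.argsort(-v)[:5]; print('mark angle deg from red dir (-x), ccw:',np.degrees(a[k]).round(0),v[k].round(0),'median',np.median(v))
E
python3 - <<'E'
from h import *
s=save('wrist','w23'); mark(s); pts('wrist',['iris_c','lens_front'])
go(.5063,-.3256,.0702,None,4)
E
```

```text
{'red': array([20.1, -0.3]), 'green': array([ 5.4, 19.1])}
mark angle deg from red dir (-x), ccw: [ 1.  2.  0. -1. -2.] [100. 100.  99.  97.  97.] median 55.0
wrist iris_c [([0.5087, -0.3305, 0.0624], 0.63)]
wrist lens_front [([0.5101, -0.3263, 0.0711], 0.77)]
turn z tot -0.00 (1 x -0.00)
now axes shift [ 0.11 -0.02  7.83] = 2 x [ 0.056 -0.01   3.917]
after turn shift [ 0.09 -0.03  7.83] = 2 x [ 0.045 -0.016  3.917]
tilt rotvec fix [-0.09  0.15 -0.  ] pose [ 0.5072 -0.3252  0.1485] yaw -171.92
```

play_rows(plan=[[0.1,-0.03,2.5,0,0,0],[0,0,2.5,0,0,0],[0,0,1.8,0,0,0],[0,0,1,0,0,0],[0,0,0,0,0,0],[0,0,0,0,0,0],[0,0,0,0,0,0]])

```text
clock: 58.1
tool_pos: [0.5061, -0.3258, 0.0701]
orientation: [-179.9, 0.1, -171.9]
force: [1.0, 1.0, -0.3]
opening: 0.0868
gripper_force: 0.0
```

play_rows(plan=[[0,0,0,0,0,0],[0,0,0,0,0,0],[0,0,0,0,0,0],[0,0,0,0,0,0],[0,0,0,0,0,0],[0,0,0,0,0,0],[0,0,0,0,0,0],[0,0,0,0,0,0]], grip=5.2)

```text
clock: 58.77
tool_pos: [0.5053, -0.3259, 0.0689]
orientation: [-180.0, 0.0, -172.0]
force: [-0.8, -2.5, 1.8]
opening: 0.0576
gripper_force: 30.0
```

play_rows(plan=[[0,0,0,0,0,-5],[0,0,0,0,0,-5],[0,0,0,0,0,-5],[0,0,0,0,0,-5],[0,0,0,0,0,-5],[0,0,0,0,0,-5],[0,0,0,0,0,-5],[0,0,0,0,0,-5],[0,0,0,0,0,-5],[0,0,0,0,0,-5],[0,0,0,0,0,-5],[0,0,0,0,0,-5],[0,0,0,0,0,-5],[0,0,0,0,0,-5],[0,0,0,0,0,-4],[0,0,0,0,0,0],[0,0,0,0,0,0],[0,0,0,0,0,0]])

```text
clock: 60.27
tool_pos: [0.5067, -0.3273, 0.0689]
orientation: [-179.8, -0.1, -97.9]
force: [4.3, -11.7, -5.4]
opening: 0.0571
gripper_force: 30.0
```

play_rows(plan=[[0,0,0,0,0,0],[0,0,0,0,0,0],[0,0,0,0,0,0],[0,0,0,0,0,0],[0,0,0,0,0,0],[0,0,0,0,0,0],[0,0,0,0,0,0],[0,0,-2,0,0,0],[0,0,-2.5,0,0,0],[0,0,-3,0,0,0],[0,0,-3,0,0,0],[0,0,0,0,0,0],[0,0,0,0,0,0],[0,0,0,0,0,0]], grip=8.7)

```text
clock: 61.43
tool_pos: [0.5048, -0.3252, 0.1734]
orientation: [-180.0, 0.0, -98.0]
force: [-0.5, 0.4, 0.3]
opening: 0.0871
gripper_force: 0.0
```

Run:
```python
from h import *
s=save('wrist','w24'); mark(s)
t=save('scene','s24'); pts('scene',['cas12_c','cas18_c','cas24_c','cas30_c','blank18_c','blank24_c','blank30_c','bottle','vial','beaker'])
```

```text
{'red': array([20.4, -0.8]), 'green': array([ 5.8, 18.7])}
mark angle deg from red dir (-x), ccw: [73. 74. 72. 71. 70.] [107. 106. 106. 104. 101.] median 53.285714285714285
scene cas12_c [([0.5061, -0.3289, 0.0617], 0.47)]
scene cas18_c [([0.6375, 0.0019, 0.0328], 0.83)]
scene cas24_c [([0.6309, 0.0525, 0.0296], 0.76)]
scene cas30_c [([0.6323, 0.1212, 0.0347], 0.75)]
scene blank18_c [([0.5387, 0.3509, 0.0215], 0.59)]
scene blank24_c [([0.4733, 0.3209, 0.0343], 0.82)]
scene blank30_c [([0.4759, 0.3749, 0.0196], 0.82)]
scene bottle [([0.7695, 0.2507, -0.002], 0.81)]
scene vial [([0.7546, 0.0897, -0.0049], 0.81)]
scene beaker [([0.7552, -0.2645, 0.0009], 0.86)]
```

The mark sits at the green dot (both about 73°). Since there's time, I'll probe the red cassette's far end to be sure it's level.

play_rows(plan=[[0,0,-2,0,0,6.73],[0,0,0,0,0,6.73],[0,0,0,0,0,6.73],[0,0,0,0,0,6.73],[0,0,0,0,0,6.73],[0,0,0,0,0,6.73],[0,0,0,0,0,6.73],[0,0,0,0,0,6.73],[0,0,0,0,0,6.73],[0,0,0,0,0,6.73],[0,0,0,0,0,6.73],[0,0,0,0,0,0],[0,0,0,0,0,0]], grip=0.5)

```text
clock: 63.12
tool_pos: [0.505, -0.3254, 0.1936]
orientation: [-180.0, 0.0, -171.8]
force: [1.0, 0.5, -0.3]
opening: 0.0074
gripper_force: 0.0
```

```bash
python3 -c "
from h import *
go(.644,.124,.12,-172,3.9);print(get_obs()['opening'])"
```

```text
turn z tot 0.22 (1 x 0.22)
now axes shift [-20.18  42.5    7.36] = 13 x [-1.552  3.269  0.566]
after turn shift [-20.02  42.57   7.36] = 13 x [-1.54   3.275  0.566]
tilt rotvec fix [-0.  0. -0.] pose [ 0.505  -0.3254  0.1936] yaw -171.78
0.007438284306626955
```

play_rows(plan=[[-1.55,3.27,0,0,0,0],[-1.55,3.27,0,0,0,0],[-1.55,3.27,0,0,0,0],[-1.55,3.27,0,0,0,0],[-1.55,3.27,0,0,0,0],[-1.55,3.27,0,0,0,0],[-1.55,3.27,0,0,0,0],[-1.55,3.27,0,0,0,0],[-1.55,3.27,0,0,0,0],[-1.55,3.27,0,0,0,0],[-1.55,3.27,0,0,0,0],[-1.55,3.27,0,0,0,0],[-1.55,3.27,0,0,0,0],[0,0,2.5,0,0,0],[0,0,2.5,0,0,0],[0,0,2.5,0,0,0],[0,0,2,0,0,0],[0,0,0,0,0,0],[0,0,0,0,0,0],[0,0,0,0,0,0]])

```text
clock: 64.78
tool_pos: [0.6463, 0.1238, 0.0999]
orientation: [-180.0, 0.1, -171.9]
force: [0.0, -0.1, 0.1]
opening: 0.0048
gripper_force: 0.0
```

```bash
python3 -c "
from h import *
snapshot('top');go(.644,.124,.0695,None,3.9);s=save('wrist','w25');pts('wrist',['cas30_c'])"
```

```text
turn z tot -0.00 (1 x -0.00)
now axes shift [0.25 0.04 3.09] = 1 x [0.255 0.045 3.091]
after turn shift [0.25 0.05 3.09] = 1 x [0.247 0.046 3.091]
tilt rotvec fix [0.02 0.15 0.  ] pose [0.6465 0.1239 0.1004] yaw -171.91
wrist cas30_c [([0.6306, 0.121, 0.0305], 0.7)]
```

play_rows(plan=[[0.2,0,1,0,0,0],[0,0,0.8,0,0,0],[0,0,0.5,0,0,0],[0,0,0.3,0,0,0],[0,0,0.2,0,0,0],[0,0,0.1,0,0,0],[0,0,0,0,0,0],[0,0,0,0,0,0],[0,0,0,0,0,0]])

```text
clock: 65.68
tool_pos: [0.6436, 0.1234, 0.0698]
orientation: [180.0, 0.0, -172.0]
force: [-0.6, -0.9, 0.1]
opening: 0.0051
gripper_force: 0.0
```

play_rows(plan=[[0,0,0.1,0,0,0],[0,0,0.05,0,0,0],[0,0,0.05,0,0,0],[0,0,0,0,0,0],[0,0,0,0,0,0],[0,0,0,0,0,0]])

```text
clock: 66.18
tool_pos: [0.6434, 0.1233, 0.0676]
orientation: [-180.0, 0.0, -172.0]
force: [-0.6, 0.2, -0.8]
opening: 0.0046
gripper_force: 0.0
```

play_rows(plan=[[0,0,0.1,0,0,0],[0,0,0.05,0,0,0],[0,0,0,0,0,0],[0,0,0,0,0,0],[0,0,0,0,0,0]])

```text
clock: 66.6
tool_pos: [0.6436, 0.1233, 0.0673]
orientation: [-180.0, 0.0, -172.0]
force: [-1.7, -0.4, 8.5]
opening: 0.0048
gripper_force: 4.1
```

Contact is at a top height of 48 mm, exactly seated. I'll retreat and hand in.

play_rows(plan=[[0,0,-1,0,0,0],[0,0,-3,0,0,0],[0,0,-4,0,0,0],[0,0,-4,0,0,0],[0,0,-3,0,0,0],[0,0,0,0,0,0],[0,0,0,0,0,0],[0,0,0,0,0,0],[0,0,0,0,0,0]])

```text
clock: 67.35
tool_pos: [0.6427, 0.123, 0.2149]
orientation: [-180.0, -0.1, -172.0]
force: [-0.5, -0.6, -1.3]
opening: 0.0049
gripper_force: 0.0
```

```bash
python3 -c "
from h import *
print(get_obs()['tool_pos']);print(close_job())"
```

```text
[0.64265294 0.12303813 0.21494004]
the job is handed in; nothing more can be done
None
```

Job handed in at about 67 s, no verdict returned: iris shut first, all three blanks moved to the tray (the 24 mm one appears tilted on the wall, about 31 mm high against the 40 mm limit), all four cassettes in their slots, and the iris ring left at the green dot.

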